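# Tip-weighing a batch of spun copper cups

### The arm

A 6-joint arm with a two-finger parallel gripper is mounted at the origin on the work surface. World frame = base frame: x ahead of the robot, y to its left, z up, the work surface at z = 0. Lengths are in m, angles in rad, forces in N, time in s.
With the tool pointing down it reaches from about 0.375 to 0.825 m from the base axis. Payload 5.5 kg.
Tool frame: the origin (TCP) lies midway between the tips of the shut fingers; the grasp point (between the pads) lies 19 mm behind it (ctrl.hold_point_z is the distance from the TCP to the grasp point, in m); z points along the fingers, y is the direction in which the jaws open and shut (so a half turn about z gives the same grasp; the last joint's range is limited). The gripper opens to 85 mm and grips with 20 to 120 N. Pads are 22 mm wide; open, the fingers measure 114 mm over their backs; the gripper's body (76 mm by 85 mm) begins 54 mm behind the grasp point. The pads swing forward as they close: fully open they stand 13 mm farther back than shut.
Start: joints at [1.111, 0.314, -0.047, 1.21, 0, 1.571], TCP at [0.266, 0.538, 0.231] pointing down, gripper open.
Joint ranges: [-2.67, 2.67], [-0.69, 1.73], [-1.03, 1.25], [-2.08, 2.16], [-1.42, 1.45], [-3.14, 3.14]. Speed limits (rad/s): [2.39, 2.39, 3.01, 3.14, 3.14, 3.14].

### API

Orientations are given as a unit quaternion [x, y, z, w].
In Python, from cell import ctrl gives the robot as it stands. The module is installed in compiled form; this text tells all that it offers.
- The arm moves only by the tool jog_arm, never from a script. Its argument "plan" is one flat list of numbers, 6 for each row, row after row: the shift along the world's x, y, z in m, then the turn, a rotation vector about the world's x, y, z in degrees. In form: [dx, dy, dz, rx, ry, rz, dx, dy, dz, rx, ry, rz, ...]. A call has 1 to 20 rows; each row shifts and turns the pose as measured when the row begins; what a row does not reach is not made up. A row lasts 1/12 s, in which the tool goes at most 41.7 mm and 7.16 degrees, less where a joint would pass 70% of its speed; a pose out of reach is approached as far as the arm can. A call is refused whole if a number of a shift passes 0.0417 or a number of a turn 7.16, either way. A call with a gripper value outside its range is refused whole. "claw" is the gripper command: -1 is fully open, 1 is shut, values between are in proportion, set as the call begins (left out, the last holds). The fingers move at their own pace and stop on an object; "force" is the grip in N (left out, the last holds). Time passes only in rows, so rows that do not move let the fingers close. It gives the time, the measured TCP pose, the force and the opening at its end, in the units of the state.
- ctrl.sense(): the state, without advancing time (a new reading comes with each control period).
- ctrl.grab_frame(name): name is "scene" or "top"; returns the picture (420x560x3 uint8, blue, green, red); there is no depth.
- ctrl.camera_info(name): a dict with "vertical_fov" (degrees; the focal length in pixels is half the picture's height over the tangent of half this angle, whatever the lens; pixels are square), "cx", "cy" (the principal point, pixels), "rvec" (rotation vector, rad) and "tvec" (3), from world to camera coordinates, as OpenCV has them. Camera axes: x right, y down, z forward; pixel columns grow to the right and rows downward; lengths in m; the calibration is good to about 2 mm. A picture is of the moment at which its call begins. camera_info takes no time and is no camera call.
- ctrl.hand_in(): hands the job in, once; it reports no verdict.
Trained networks look in the newest picture that a camera, given by its name, has taken for a name from the list of things; names that differ only in an ending like _2 or _b are one class to them, and where a whole thing is asked for, a point or a joint stands for the part that bears it (a point fixed in the world has none). Each returns a list of dicts, best first, with "score" (0 to 1); they miss things now and then, are a little off and sometimes report something else, mostly with a low value. They report only what shows in the picture. A call takes as long as a camera call.
- ctrl.masks_of(label, camera): "mask" (420x560 bool, what is visible of it) and "box" ([left, top, right, bottom] in pixels, round what is visible of it).
- ctrl.tip_of(label, camera): "xy" ([column, row] in pixels: a listed point, or the origin of a listed thing).
The state is a dict: "time_s": time; "q": joint angles; "joint_velocities": joint speeds; "tau": joint torques, N m; "position": TCP position; "orientation": TCP orientation; "force": force on the tool from outside, world axes, zero at the start; "torque": the same for the moment, N m; "grip_width": finger opening in m.
Only numpy, scipy, OpenCV 4.12 (cv2) and the standard library are available. Lean on these libraries where they do the work, as an engineer would, in place of code of your own. Each camera call takes 0.05 s, during which the arm holds its last target.

### The job

Weigh out this batch of copper cups on the tip-weigher. First turn the trim knob sunk in the weigher's well until its white line points at the tooth on the set ring; then stand every cup from the card sheet, one at a time, on the weigher's tray and let go: a cup of full weight tips the tray and slides down the lane by itself (leave it there, and do not handle cups in the lane), while a cup that does not tip the tray is too thin and goes upright into the wooden rework tray. When all the cups are sorted, turn the trim knob fully back anticlockwise to its stop, and do not disturb the pot or the hammer.

Things in the scene. Friction and masses are not known exactly. Their poses are not given: they have to be found in the camera images.
- weigher: grey tip-weigher, fixed: base 500 x 212 x 12 mm carrying the rocker (tray and balance head on one pivot shaft, 92 mm up) and the lane. Origin at bench level below the pivot line; x points downhill, y to the left of that. The tray (x -20 to 105 mm, surface 112 mm up when level) and then the lane run along y = -55 mm; bearing cheeks 105 mm high at y = -96 and 99 mm.
- lane: the weigher's slippery steel lane, fixed to it and with the same origin and axes: 64 mm wide, side walls 25 mm high, falling 12.6 degrees from x = 111 mm (floor 83 mm up) to a rubber end stop at x = 373 mm (floor 25 mm up, stop top 95 mm up). Holds four cups in a row; they come to rest in it at x = 170 to 355 mm, upright or leaning.
- tray (a joint): tilt of the rocker, rad: 0 level at rest, 0.25 tipped onto the lane. Damped; tipping and letting a cup go takes up to 3 s, then it swings back. It tips under more than a threshold weight set by the trim: about 215 g at trim 0, 50 g less per rad, for a cup on the seat. Its grey balance head (120 x 86 x 60 mm, top panel 116 mm up, x -75 to 45, y 8 to 94 mm) tips with it.
- seat (a point): where a cup's foot stands on the tray: point on its surface 72 mm downhill of the pivot, moving with it; x downhill, y along the pivot line, z up. Tray 62 mm wide, side rails 9 mm high, a back stop 12 mm high 26 mm uphill of this point, open downhill. Stand cups within 4 mm along x. A grip closing along y leaves the way downhill free.
- trim (a joint): angle of the trim knob on the balance head, rad: 0 at its stop, fully anticlockwise seen from above, growing clockwise to 2.7. Friction 0.05 N m, stays where it is left. The knob stands over the pivot line, so a grip straight from above does not tip the rocker; it yields if pushed sideways.
- trim_grip (a point): grip point of the trim knob, on its upright axis, 8 mm below its top; z up. Black bar knob 30 mm long, 12 mm wide, 20 mm high in the middle of a round well 64 mm across and 26 mm deep in the head's panel, its top 6 mm below the panel. x points along the bar to the end with the white line (pointer); grip the long sides, across y.
- tooth (a point): top of the white tooth (4 mm wide, stands 2 mm up) on the dark steel set ring, which lies round the well on the panel, 77 mm across, 2 mm thick, and cannot be moved. 35.5 mm from the knob's axis; x points radially outwards from that axis: turn the knob until its x axis points the same way.
- sheet: flat cardboard sheet, fixed, 160 mm (x) by 240 mm (y), 3 mm thick, on which the cups stand at the start. Lies on one side of the weigher; the rework tray lies on the other. Origin: centre of the underside.
- rework: open wooden rework tray, fixed, 130 mm (x) by 200 mm (y), walls 8 mm thick and 36 mm high, floor 8 mm up: room for two cups side by side along y (45 mm either side of the middle). Origin: centre of the underside.
- cup1: copper cup, number 1: open tumbler 66 mm tall, 54 mm across the rim, 44 mm across the foot, wall 2 mm. All cups look alike; only the weigher tells a full-weight cup (160 to 190 g) from a thin one (70 to 90 g). Stands upright on the card sheet at the start; None if absent. Origin: centre of the underside; z points out of the mouth.
- cup2: copper cup, number 2: open tumbler 66 mm tall, 54 mm across the rim, 44 mm across the foot, wall 2 mm. All cups look alike; only the weigher tells a full-weight cup (160 to 190 g) from a thin one (70 to 90 g). Stands upright on the card sheet at the start; None if absent. Origin: centre of the underside; z points out of the mouth.
- cup3: copper cup, number 3: open tumbler 66 mm tall, 54 mm across the rim, 44 mm across the foot, wall 2 mm. All cups look alike; only the weigher tells a full-weight cup (160 to 190 g) from a thin one (70 to 90 g). Stands upright on the card sheet at the start; None if absent. Origin: centre of the underside; z points out of the mouth.
- cup4: copper cup, number 4: open tumbler 66 mm tall, 54 mm across the rim, 44 mm across the foot, wall 2 mm. All cups look alike; only the weigher tells a full-weight cup (160 to 190 g) from a thin one (70 to 90 g). Stands upright on the card sheet at the start; None if absent. Origin: centre of the underside; z points out of the mouth.
- cup5: copper cup, number 5: open tumbler 66 mm tall, 54 mm across the rim, 44 mm across the foot, wall 2 mm. All cups look alike; only the weigher tells a full-weight cup (160 to 190 g) from a thin one (70 to 90 g). Stands upright on the card sheet at the start; None if absent. Origin: centre of the underside; z points out of the mouth.
- cup6: copper cup, number 6: open tumbler 66 mm tall, 54 mm across the rim, 44 mm across the foot, wall 2 mm. All cups look alike; only the weigher tells a full-weight cup (160 to 190 g) from a thin one (70 to 90 g). Stands upright on the card sheet at the start; None if absent. Origin: centre of the underside; z points out of the mouth.
- pot: bystander: round copper pot, 92 mm across, 95 mm high, with a slanting brass handle 105 mm long. Origin: centre of the underside.
- hammer: bystander: planishing hammer lying on the bench, 260 mm long, wooden handle, steel head 90 mm long. Origin: middle of the handle's underside.

How it is judged:
By the outcome, as a careful person would: the job done as asked, in the order asked, and still so for the second after the job is handed in, with the robot touching nothing.
Of cup1, cup2, cup3, cup4, cup5, cup6 only 4 to 6 are there at a start; the rules pass over those that are not, and their reading is None.
At some moment in a run one of cup1, cup2, cup3, cup4, cup5, cup6 may be knocked a few centimetres aside while the robot is not near it.
It also fails if it takes over 210 s, if anything falls off the work surface, if the arm or the gripper's body presses on something with over 40 N, if the wrist force passes 120 N, or if a joint passes its speed limit or range.

## Working session

There is one attempt and no reset: what is moved stays moved. The work goes in short steps, Python scripts to look and compute and a tool call to move; the robot and the scene stay as the last step left them, time stands still between calls to the robot, and variables do not carry over. Pictures are saved under pics/ and viewed, and the job is handed in when it is done.

Besides the shell and the picture viewer there is one more tool, called in YAML: its name, and indented under it one key for each argument. jog_arm: Moves the arm, as the interface text tells. Its arguments: {"type":"object","properties":{"plan":{"type":"array","items":{"type":"number"}},"claw":{"type":"number"},"force":{"type":"number"}},"required":["plan"]}

```bash
ls; mkdir -p pics; cat > h.py <<'E'
import numpy as np, cv2
from cell import ctrl
from scipy.spatial.transform import Rotation as R
def cam(n):
    i=ctrl.camera_info(n); f=210/np.tan(np.radians(i['vertical_fov'])/2)
    K=np.array([[f,0,i['cx']],[0,f,i['cy']],[0,0,1]]); Rm=cv2.Rodrigues(np.array(i['rvec'],float))[0]
    return K,Rm,np.array(i['tvec'],float).ravel()
def ray(n,uv):
    K,Rm,t=cam(n); d=Rm.T@np.linalg.inv(K)@np.array([uv[0],uv[1],1.]); return -Rm.T@t,d/np.linalg.norm(d)
def atz(n,uv,z):
    c,d=ray(n,uv); return c+d*(z-c[2])/d[2]
def tri(n1,p1,n2,p2):
    a,d=ray(n1,p1);b,e=ray(n2,p2)
    s=np.linalg.lstsq(np.c_[d,-e],b-a,rcond=None)[0]
    P=a+d*s[0];Q=b+e*s[1]; return (P+Q)/2,np.linalg.norm(P-Q)
def proj(n,P):
    K,Rm,t=cam(n); p=K@(Rm@np.asarray(P,float)+t); return p[:2]/p[2]
def save(n,name):
    im=ctrl.grab_frame(n); cv2.imwrite('pics/'+name+'.png',im); return im
E
python3 - <<'E'
from h import *
for n in('scene','top'):
    save(n,n+'0'); i=ctrl.camera_info(n); print(i, 'center',ray(n,(280,210)))
print(ctrl.sense(), ctrl.hold_point_z)
E
```

```text
pics
{'vertical_fov': 44.139904803256584, 'cx': 276.86378136566674, 'cy': 212.46754522736856, 'rvec': array([ 0.88372644,  2.41868177, -1.18816016]), 'tvec': array([ 0.41543969, -0.15893329,  1.74167064])} center (array([1.27102714, 0.85871963, 0.93720709]), array([-0.51815665, -0.60261183, -0.60693712]))
{'vertical_fov': 55.47726216659319, 'cx': 289.35074776555126, 'cy': 201.28663007646654, 'rvec': array([ 2.1808286 , -2.17367025,  0.05910013]), 'tvec': array([0.00791025, 0.56436868, 1.12383795])} center (array([ 0.48331146, -0.00940676,  1.16099434]), array([ 0.04895253,  0.04009318, -0.99799609]))
{'time_s': 0.1, 'q': array([ 1.11100592e+00,  3.14170633e-01, -4.79863768e-02,  1.21019791e+00,
       -3.64567908e-05,  1.57077674e+00]), 'joint_velocities': array([ 1.49982864e-03, -2.19399773e-03,  3.68155737e-03,  6.00741936e-04,
        7.79106512e-04, -1.50537205e-05]), 'tau': array([ 8.94227542e-04, -5.40767741e+01,  3.40542376e+01,  1.11817181e-02,
       -1.69057438e-05, -1.22895111e-05]), 'position': array([0.26603412, 0.53721169, 0.2305084 ]), 'orientation': array([ 2.27865868e-01,  9.73692220e-01, -7.62944401e-04, -1.59840939e-04]), 'force': array([0.35650967, 0.31489922, 0.98932848]), 'torque': array([ 0.04144006, -0.02641808, -0.05297514]), 'grip_width': 0.08517123609597806} 0.0187
```

View pics/scene0.png

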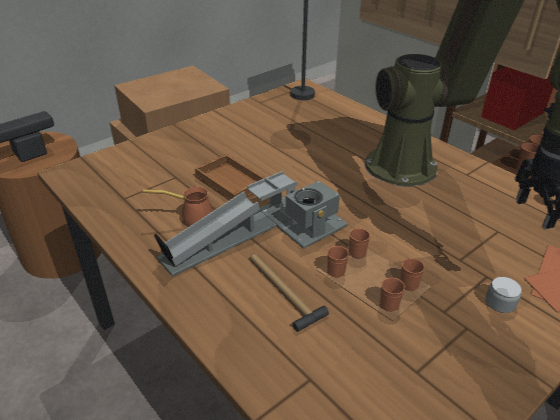

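View pics/top0.png

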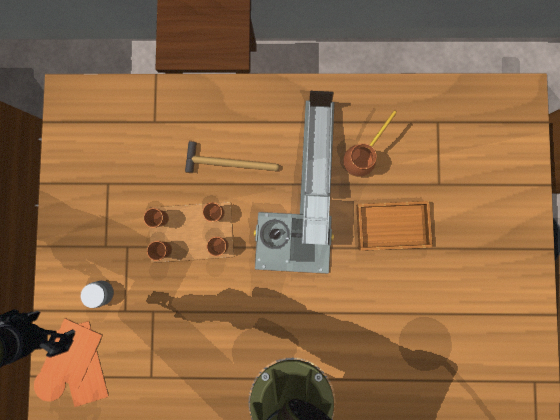

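The scene view shows four cups on the sheet at about (338–412, 240–295). In the top view the weigher is at (290,240), its lane runs upward (+x) to (320,98), the rework tray is at (395,226), the pot at (362,158) and the hammer at (235,160). Next I'll measure them.

```bash
python3 - <<'E'
from h import *
L=['weigher','seat','trim_grip','tooth','sheet','rework','cup1','pot','hammer']
D={}
for l in L:
    for c in('top','scene'):
        r=ctrl.tip_of(l,c); D[l,c]=r
        print(l,c,[(np.round(x['xy'],1).tolist(),round(x['score'],2)) for x in r[:7]])
for l in L:
    if l=='cup1':continue
    a,b=D[l,'top'],D[l,'scene']
    if a and b: print(l,np.round(tri('top',a[0]['xy'],'scene',b[0]['xy'])[0],4),tri('top',a[0]['xy'],'scene',b[0]['xy'])[1].round(4))
for a in D['cup1','top']:
    for b in D['cup1','scene']:
        P,e=tri('top',a['xy'],'scene',b['xy'])
        if e<.012 and abs(P[2])<.05: print('cup',P.round(4),e.round(4),a['score'],b['score'])
im=cv2.imread('pics/top0.png')
cv2.imwrite('pics/topz.png',cv2.resize(im[180:290,235:345],None,fx=5,fy=5,interpolation=cv2.INTER_CUBIC))
im=cv2.imread('pics/scene0.png')
cv2.imwrite('pics/scz.png',cv2.resize(im[160:260,240:360],None,fx=6,fy=6,interpolation=cv2.INTER_CUBIC))
E
```

```text
weigher top [([292.1, 229.9], 0.66)]
weigher scene [([297.6, 222.8], 0.92)]
seat top [([316.4, 206.8], 0.79)]
seat scene [([263.4, 190.6], 0.88)]
trim_grip top [([298.6, 234.9], 0.61), ([272.9, 235.2], 0.59)]
trim_grip scene [([307.6, 200.8], 0.65), ([373.7, 275.1], 0.62)]
tooth top [([288.1, 238.6], 0.71)]
tooth scene [([304.1, 190.0], 0.46)]
sheet top [([191.5, 234.6], 0.83)]
sheet scene [([370.2, 276.1], 0.95), ([337.0, 270.1], 0.52)]
rework top [([392.7, 222.2], 0.85), ([316.1, 206.6], 0.7)]
rework scene [([229.5, 180.9], 0.8)]
cup1 top [([222.1, 243.6], 0.77), ([162.0, 215.2], 0.69), ([216.7, 214.7], 0.53), ([395.2, 223.4], 0.38)]
cup1 scene [([335.5, 269.1], 0.85), ([358.7, 253.8], 0.76), ([388.2, 302.2], 0.68), ([406.8, 287.3], 0.66), ([196.0, 217.8], 0.4)]
pot top [([356.7, 163.6], 0.91)]
pot scene [([197.2, 219.4], 0.61)]
hammer top [([228.9, 161.5], 0.72)]
hammer scene [([281.6, 288.4], 0.65)]
weigher [0.4783 0.0058 0.0028] 0.0118
seat [ 0.5425 -0.0621  0.1087] 0.0031
trim_grip [ 0.4545 -0.0024  0.0664] 0.0408
tooth [0.4585 0.0124 0.1127] 0.0038
sheet [ 0.4711  0.2911 -0.    ] 0.0092
rework [ 0.5039 -0.2852  0.0086] 0.0051
pot [ 0.6809 -0.1899 -0.0012] 0.0096
hammer [0.6823 0.1852 0.0114] 0.0042
cup [ 0.4386  0.2084 -0.0006] 0.0099 0.77 0.76
cup [0.5214 0.3807 0.0118] 0.0064 0.69 0.68
cup [0.5275 0.2189 0.0061] 0.005 0.53 0.85
```

View pics/topz.png

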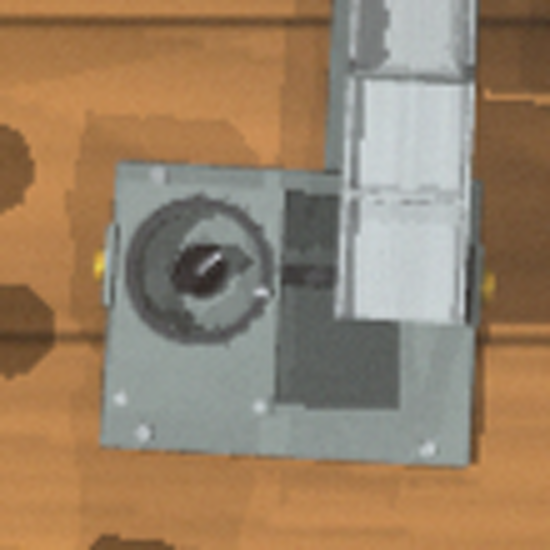

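View pics/scz.png

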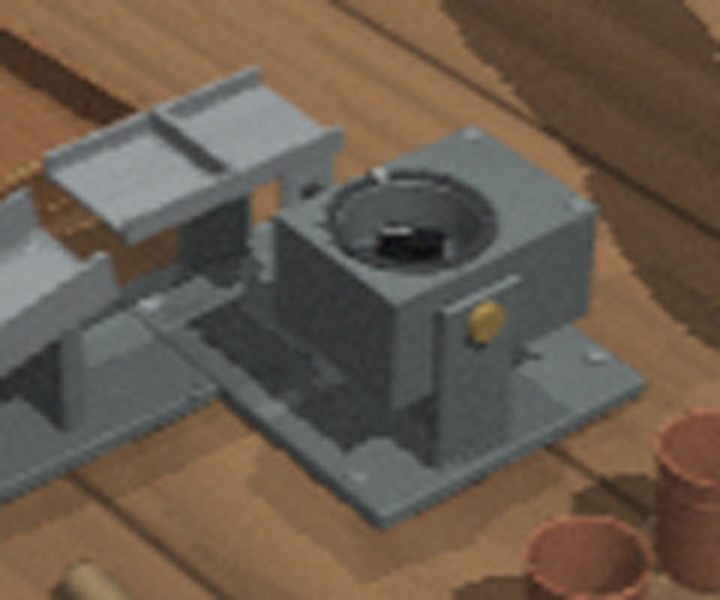

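```bash
python3 - <<'E'
from h import *
from scipy.optimize import least_squares
obs=[('top',(118,162),(45,94,116)),('top',(280,170),(45,8,116)),('top',(275,408),(-75,8,116)),
('scene',(597,208),(-75,94,116)),('scene',(398,303),(45,94,116)),('scene',(275,215),(45,8,116)),('scene',(472,127),(-75,8,116)),
('top',(334,318),(-20,-24,112)),('top',(470,323),(-20,-86,112))]
O=[]
for n,p,P in obs:
    p=np.array(p,float)/(5 if n=='top' else 6)+((235,180) if n=='top' else (240,160)); O.append((n,p,np.array(P)/1e3))
def W(v,P): c,s=np.cos(v[2]),np.sin(v[2]); return np.array([v[0]+c*P[0]-s*P[1],v[1]+s*P[0]+c*P[1],P[2]+v[3]])
f=lambda v:np.concatenate([proj(n,W(v,P))-p for n,p,P in O])
r=least_squares(f,[.478,.006,0,0],loss='soft_l1'); v=r.x
print(v,np.degrees(v[2])); print(f(v).reshape(-1,2).round(1))
for nm,P in dict(seat=(.072,-.055,.112),knobguess=(0,.051,.102),tooth=(0,0,0),laneend=(.373,-.055,.025)).items(): print(nm,W(v,P).round(4))
# overlay
for n in('top','scene'):
    im=cv2.imread(f'pics/{n}0.png'); im=cv2.resize(im,None,fx=4,fy=4,interpolation=cv2.INTER_CUBIC)
    def dot(P,c=(0,255,0),w=True):
        q=proj(n,W(v,np.array(P)/1e3)) ; cv2.circle(im,tuple(int(4*a+2) for a in q),3,c,-1)
    for P in [(72,-55,112),(105,-24,112),(105,-86,112),(-20,-24,112),(-20,-86,112),(45,94,116),(45,8,116),(-75,8,116),(-75,94,116),(0,99,92),(0,-96,92),(373,-55,25)]: dot(P)
    for a in range(0,360,15):
        for dx,dy in [(0,51)]: dot((dx+32*np.cos(np.radians(a)),dy+32*np.sin(np.radians(a)),116),(0,0,255))
    x,y=((250,190) if n=='top' else (250,160)); cv2.imwrite(f'pics/ov_{n}.png',im[4*y:4*y+440,4*x:4*x+480] if n=='scene' else im[4*y:4*y+400,4*x:4*x+400])
E
```

```text
[ 4.71965663e-01 -2.81738448e-03 -5.22518411e-02 -3.49401031e-04] -2.99380996649799
[[-0.   2.4]
 [ 0.3  2.6]
 [-1.2  1.2]
 [-0.2  0.1]
 [-1.   0.5]
 [-0.8 -0.3]
 [-0.1 -0.6]
 [ 0.4 -1.4]
 [-3.1 -1.1]]
seat [ 0.541  -0.0615  0.1117]
knobguess [0.4746 0.0481 0.1017]
tooth [ 4.72e-01 -2.80e-03 -3.00e-04]
laneend [ 0.8416 -0.0772  0.0247]
```

View pics/ov_top.png

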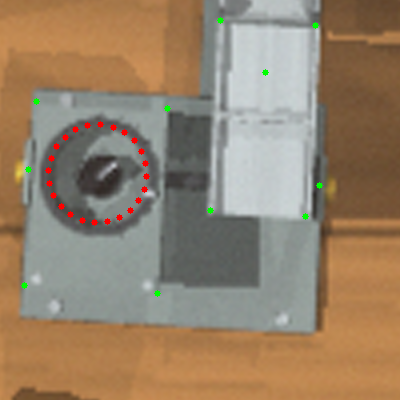

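View pics/ov_scene.png

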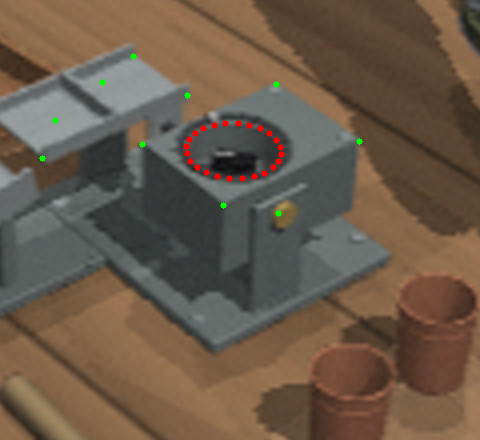

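```bash
cat >> h.py <<'E'
def samp(im,n,P):
    K,Rm,t=cam(n); q=(K@(Rm@P.T+t[:,None])); q=(q[:2]/q[2]).T.astype(np.float32)
    return cv2.remap(im,q[:,0].reshape(-1,1),q[:,1].reshape(-1,1),cv2.INTER_LINEAR).ravel()
def ringfit(n,im,c0,z=.1175,rng=.008):
    g=cv2.cvtColor(im,cv2.COLOR_BGR2GRAY).astype(np.float32); a=np.linspace(0,2*np.pi,120,endpoint=False)
    best=None
    for dx in np.arange(-rng,rng+1e-6,.0005):
        for dy in np.arange(-rng,rng+1e-6,.0005):
            cir=lambda r:np.c_[c0[0]+dx+r*np.cos(a),c0[1]+dy+r*np.sin(a),np.full(120,z)]
            s=np.clip(samp(g,n,cir(.0415))-samp(g,n,cir(.0365)),-10,60).mean()
            if best is None or s>best[0]: best=(s,c0[0]+dx,c0[1]+dy)
    return best
E
python3 - <<'E'
from h import *
for n in('top','scene'):
    print(n,ringfit(n,cv2.imread(f'pics/{n}0.png'),(.4746,.0481)))
E
```

```text
top (np.float32(53.63313), np.float64(0.4726), np.float64(0.0471))Traceback (most recent call last):
  File "<stdin>", line 3, in <module>
  File "h.py", line 29, in ringfit
    s=np.clip(samp(g,n,cir(.0415))-samp(g,n,cir(.0365)),-10,60).mean()
              ~~~~^^^^^^^^^^^^^^^^
  File "h.py", line 21, in samp
    K,Rm,t=cam(n); q=(K@(Rm@P.T+t[:,None])); q=(q[:2]/q[2]).T.astype(np.float32)
           ~~~^^^
  File "h.py", line 5, in cam
    i=ctrl.camera_info(n); f=210/np.tan(np.radians(i['vertical_fov'])/2)
ValueError: time passes only in moves, steps and waits
```

```bash
sed -i 's/^def cam(n):/import functools\n@functools.lru_cache(None)\ndef cam(n):/' h.py
python3 - <<'E'
from h import *
print(ctrl.sense()['time_s'])
for n in('top','scene'):
    print(n,ringfit(n,cv2.imread(f'pics/{n}0.png'),(.4746,.0481)))
# knob/tooth zoomed rectified view
im=cv2.imread('pics/top0.png'); cx,cy=.4726,.0471
for n,c in(('top',(.4726,.0471)),('scene',(.4726,.0471))):
    im=cv2.imread(f'pics/{n}0.png'); outs=[]
    for z in(.118,.110):
        u=np.arange(400); X=c[0]+.05-u[:,None]*.1/400+0*u[None]; Y=c[1]+.05-u[None]*.1/400+0*u[:,None]
        K,Rm,t=cam(n); P=np.stack([X.ravel(),Y.ravel(),np.full(160000,z)]); q=K@(Rm@P+t[:,None]); q=(q[:2]/q[2]).astype(np.float32)
        outs.append(cv2.remap(im,q[0].reshape(400,400),q[1].reshape(400,400),cv2.INTER_CUBIC))
    cv2.imwrite(f'pics/rect_{n}.png',np.hstack(outs))
E
```

```text
1.0
top (np.float32(53.63313), np.float64(0.4726), np.float64(0.0471))
scene (np.float32(40.295963), np.float64(0.4741), np.float64(0.0476))
```

View pics/rect_top.png

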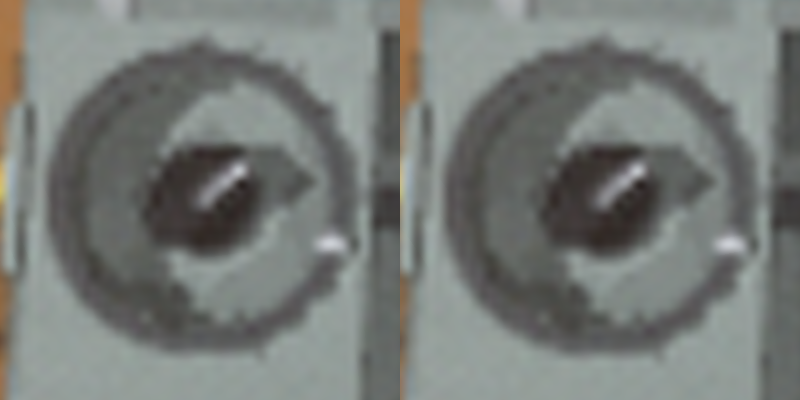

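View pics/rect_scene.png

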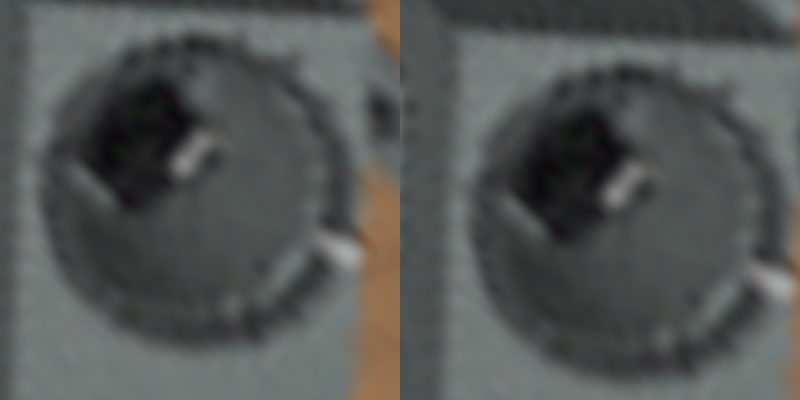

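jog_arm:
  plan: [0.0148,-0.035,0,0,0,-1.34,0.0148,-0.035,0,0,0,-1.34,0.0148,-0.035,0,0,0,-1.34,0.0148,-0.035,0,0,0,-1.34,0.0148,-0.035,0,0,0,-1.34,0.0148,-0.035,0,0,0,-1.34,0.0148,-0.035,0,0,0,-1.34,0.0148,-0.035,0,0,0,-1.34,0.0148,-0.035,0,0,0,-1.34,0.0148,-0.035,0,0,0,-1.34,0.0148,-0.035,0,0,0,-1.34,0.0148,-0.035,0,0,0,-1.34,0.0148,-0.035,0,0,0,-1.34,0.0148,-0.035,0,0,0,-1.34,0,0,0,0,0,0]
  claw: 0.47
  force: 30

```text
time_s: 2.25
position: [0.4779, 0.0272, 0.2326]
orientation: [0.387, 0.922, 0.003, 0.004]
force: [-0.2, -0.2, -0.4]
grip_width: 0.0225
```

```bash
cat >> h.py <<'E'
def st(tx=None,ty=None,tz=None,ja=None):
    s=ctrl.sense(); M=R.from_quat(s['orientation']).as_matrix(); p=s['position']
    j=np.degrees(np.arctan2(M[1,1],M[0,1]))
    print('t',round(s['time_s'],2),'p',p.round(4),'jaw',round(j,2),'z',M[:,2].round(4),'w',round(s['grip_width'],4),'F',s['force'].round(1),'T',s['torque'].round(2),'q',s['q'].round(2))
    if tx is not None: print('d',np.array([tx-p[0],ty-p[1],(tz if tz is not None else p[2])-p[2]]).round(4), 'dja',None if ja is None else round((ja-j+90)%180-90,2), 'tilt',np.degrees(np.cross(M[:,2],[0,0,-1])).round(2))
E
python3 -c "
from h import *
st(.4732,.0473,.14,45)"
```

```text
t 2.25 p [0.4779 0.0272 0.2326] jaw 44.42 z [ 0.0099  0.0023 -0.9999] w 0.0225 F [-0.2 -0.2 -0.4] T [0.08 0.04 0.03] q [ 0.06  0.08 -0.34  1.15  0.    0.85]
d [-0.0047  0.0201 -0.0926] dja 0.58 tilt [-0.13  0.56  0.  ]
```

jog_arm:
  plan: [-0.0024,0.01,-0.02,0,0.3,0.3,-0.0023,0.01,-0.02,0,0.26,0.3,0,0,-0.02,0,0,0,0,0,-0.02,0,0,0,0,0,-0.01,0,0,0,0,0,0,0,0,0]

```text
time_s: 2.75
position: [0.4752, 0.0451, 0.1413]
orientation: [0.387, 0.922, 0.003, 0.002]
force: [0.2, -0.8, 0.6]
grip_width: 0.0227
```

```bash
python3 -c "
from h import *
st(.4732,.0473,.12,45)
im=save('top','t1');save('scene','s1')
cv2.imwrite('pics/t1z.png',cv2.resize(im[150:270,220:360],None,fx=5,fy=5)); im=cv2.imread('pics/s1.png')
cv2.imwrite('pics/s1z.png',cv2.resize(im[110:240,240:380],None,fx=5,fy=5))"
```

```text
t 2.75 p [0.4752 0.0451 0.1413] jaw 44.52 z [ 0.0054  0.0034 -1.    ] w 0.0227 F [ 0.2 -0.8  0.6] T [-0.02  0.03  0.01] q [ 0.09  0.14 -0.48  0.94  0.    0.89]
d [-0.002   0.0022 -0.0213] dja 0.48 tilt [-0.19  0.31  0.  ]
```

View pics/s1z.png

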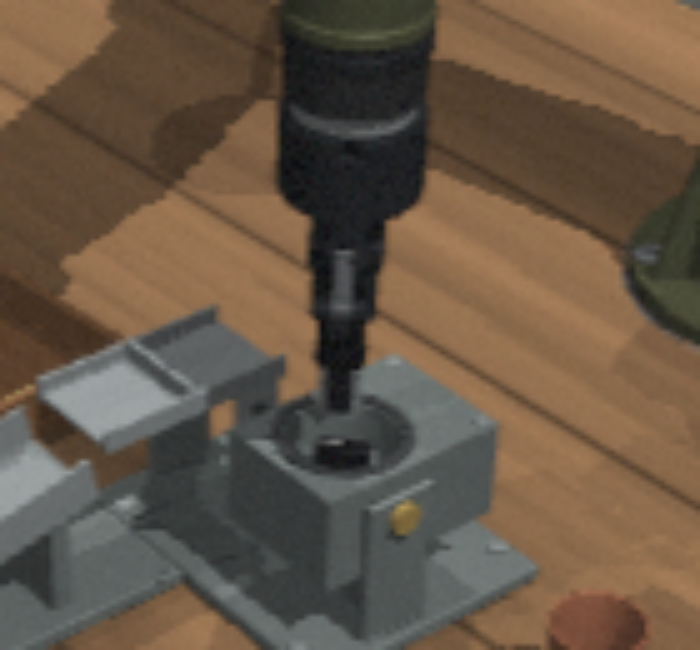

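View pics/t1z.png

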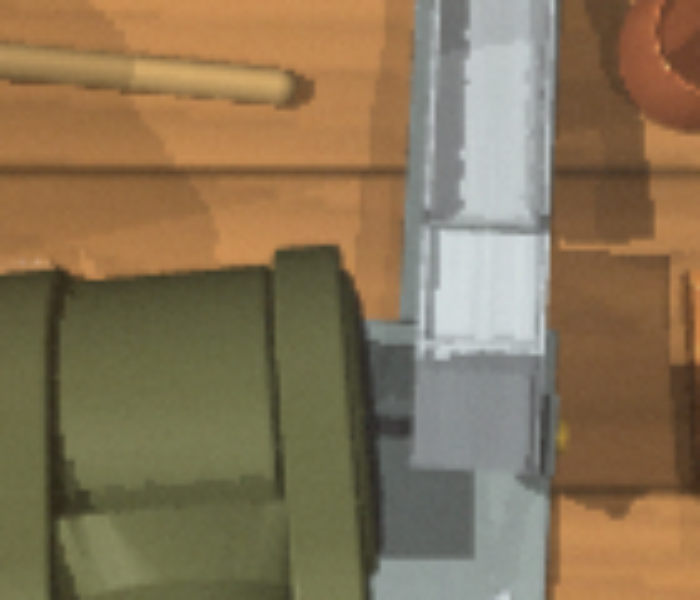

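The scene crop shows the fingers (340,390) centred over the well and knob (343,450). The top view is blocked by the wrist. Descending.

jog_arm:
  plan: [-0.001,0.001,0,-0.1,0.15,0.24,-0.001,0.001,0,-0.1,0.15,0.24,0,0,-0.01,0,0,0,0,0,-0.01,0,0,0,0,0,0,0,0,0]

```text
time_s: 3.27
position: [0.4775, 0.0483, 0.1259]
orientation: [0.382, 0.924, 0.002, 0.004]
force: [-0.5, 0.5, -0.0]
grip_width: 0.0228
```

```bash
python3 -c "
from h import *
st(.4732,.0473,.091,45)"
```

```text
t 3.27 p [0.4775 0.0483 0.1259] jaw 45.11 z [ 9.8e-03  7.0e-04 -1.0e+00] w 0.0228 F [-0.5  0.5 -0. ] T [-0.06  0.06 -0.03] q [ 0.1   0.15 -0.5   0.9  -0.    0.88]
d [-0.0043 -0.001  -0.0349] dja -0.11 tilt [-0.04  0.56  0.  ]
```

jog_arm:
  plan: [-0.004,-0.001,0,0,0.5,0,0,0,0,0,0,0,0,0,0,0,0,0]

```text
time_s: 3.52
position: [0.4725, 0.0471, 0.1251]
orientation: [0.382, 0.924, -0.0, -0.001]
force: [-0.8, 0.3, -0.5]
grip_width: 0.0225
```

```bash
python3 -c "
from h import *
st(.4732,.0473,.091,45)"
```

```text
t 3.52 p [0.4725 0.0471 0.1251] jaw 45.1 z [-1.3e-03  4.0e-04 -1.0e+00] w 0.0225 F [-0.8  0.3 -0.5] T [-0.   -0.02 -0.04] q [ 0.1   0.15 -0.5   0.91  0.    0.88]
d [ 0.0007  0.0002 -0.0341] dja -0.1 tilt [-0.02 -0.08 -0.  ]
```

jog_arm:
  plan: [0,0,-0.007,0,0,0,0,0,-0.007,0,0,0,0,0,-0.006,0,0,0,0,0,0,0,0,0]

```text
time_s: 3.85
position: [0.4729, 0.0469, 0.1036]
orientation: [0.382, 0.924, 0.0, -0.0]
force: [-0.3, -0.3, -0.0]
grip_width: 0.0227
```

```bash
python3 -c "
from h import *
st(.4732,.0473,.091,45)"
```

```text
t 3.85 p [0.4729 0.0469 0.1036] jaw 45.08 z [-1.e-04  6.e-04 -1.e+00] w 0.0227 F [-0.3 -0.3 -0. ] T [-0.02 -0.   -0.01] q [ 0.1   0.18 -0.53  0.86  0.    0.88]
d [ 0.0003  0.0004 -0.0126] dja -0.08 tilt [-0.03 -0.01 -0.  ]
```

No contact so far, and the tool is inside the well. Next I'll go to z≈0.0925 and close.

jog_arm:
  plan: [0,0,-0.006,0,0,0,0,0,-0.004,0,0,0,0,0,0,0,0,0]

```text
time_s: 4.1
position: [0.4731, 0.0469, 0.0943]
orientation: [0.382, 0.924, 0.0, 0.0]
force: [-4.0, -0.7, 11.6]
grip_width: 0.0226
```

jog_arm:
  plan: [0,0,0,0,0,0,0,0,0,0,0,0,0,0,0,0,0,0,0,0,0,0,0,0]
  claw: 1
  force: 25

```text
time_s: 4.43
position: [0.4726, 0.0459, 0.0949]
orientation: [0.382, 0.924, -0.001, 0.0]
force: [-1.0, -1.1, 3.1]
grip_width: 0.0112
```

```bash
python3 -c "
from h import *
st(.4732,.0473,.091,45)"
```

```text
t 4.43 p [0.4726 0.0459 0.0949] jaw 45.03 z [ 2.0e-04 -1.9e-03 -1.0e+00] w 0.0112 F [-1.  -1.1  3.1] T [-0.01  0.24  0.  ] q [ 0.1   0.18 -0.55  0.84 -0.    0.88]
d [ 0.0006  0.0014 -0.0039] dja -0.03 tilt [0.11 0.01 0.  ]
```

```bash
cat > ang.py <<'E'
from h import *
def rect(n,im,c,z,N=400,S=.1):
    u=np.arange(N); X=(c[0]+S/2-u[:,None]*S/N+0*u[None]).ravel(); Y=(c[1]+S/2-u[None]*S/N+0*u[:,None]).ravel()
    K,Rm,t=cam(n); q=K@(Rm@np.stack([X,Y,np.full(N*N,z)])+t[:,None]); q=(q[:2]/q[2]).astype(np.float32)
    return cv2.remap(im,q[0].reshape(N,N),q[1].reshape(N,N),cv2.INTER_LINEAR),X.reshape(N,N),Y.reshape(N,N)
def tooth(n,im,c):
    r,X,Y=rect(n,im,c,.119); g=r.min(2).astype(float); rad=np.hypot(X-c[0],Y-c[1]); a=np.arctan2(Y-c[1],X-c[0])
    m=(rad>.029)&(rad<.041)&(abs(np.degrees(a)+110)<25)
    w=np.clip(g-165,0,None)*m; return np.degrees(np.arctan2((w*(Y-c[1])).sum(),(w*(X-c[0])).sum())), (w*rad).sum()/w.sum(), (w>0).sum()
def line(n,im,c):
    r,X,Y=rect(n,im,c,.110); g=r.min(2).astype(float); rad=np.hypot(X-c[0],Y-c[1]); 
    m=(rad<.018); w=np.clip(g-130,0,None)*m
    mx,my=(w*X).sum()/w.sum(),(w*Y).sum()/w.sum(); C=np.cov(np.c_[X.ravel(),Y.ravel()].T,aweights=w.ravel()); e,v=np.linalg.eigh(C); d=v[:,1]
    if d@[mx-c[0],my-c[1]]<0:d=-d
    return 'pca',np.degrees(np.arctan2(d[1],d[0])).round(1),'centroid',np.degrees(np.arctan2(my-c[1],mx-c[0])).round(1),np.hypot(mx-c[0],my-c[1]).round(4),int((w>0).sum())
if __name__=='__main__':
    import sys
    for n,f in zip(('top','scene'),sys.argv[1:]):
        im=cv2.imread(f); b=ringfit(n,im,(.473,.0473)); c=b[1:]
        print(n,c,tooth(n,im,c),line(n,im,c))
E
python3 ang.py pics/top0.png pics/scene0.png
```

```text
top (np.float64(0.4725), np.float64(0.04730000000000001)) (np.float64(-108.22472171945763), np.float64(0.03433404120753807), np.int64(177)) ('pca', np.float64(171.8), 'centroid', np.float64(-139.8), np.float64(0.0062), 1182)ang.py:9: RuntimeWarning: invalid value encountered in scalar divide
  w=np.clip(g-165,0,None)*m; return np.degrees(np.arctan2((w*(Y-c[1])).sum(),(w*(X-c[0])).sum())), (w*rad).sum()/w.sum(), (w>0).sum()
ang.py:13: RuntimeWarning: invalid value encountered in scalar divide
  mx,my=(w*X).sum()/w.sum(),(w*Y).sum()/w.sum(); C=np.cov(np.c_[X.ravel(),Y.ravel()].T,aweights=w.ravel()); e,v=np.linalg.eigh(C); d=v[:,1]
Traceback (most recent call last):
  File "ang.py", line 20, in <module>
    print(n,c,tooth(n,im,c),line(n,im,c))
                            ~~~~^^^^^^^^
  File "ang.py", line 13, in line
    mx,my=(w*X).sum()/w.sum(),(w*Y).sum()/w.sum(); C=np.cov(np.c_[X.ravel(),Y.ravel()].T,aweights=w.ravel()); e,v=np.linalg.eigh(C); d=v[:,1]
                                                     ~~~~~~^^^^^^^^^^^^^^^^^^^^^^^^^^^^^^^^^^^^^^^^^^^^^^^^^
ZeroDivisionError: Weights sum to zero, can't be normalized
```

jog_arm:
  plan: [0,0,0,0,0,-4,0,0,0,0,0,-6,0,0,0,0,0,-6,0,0,0,0,0,-6,0,0,0,0,0,0]

```text
time_s: 4.85
position: [0.4725, 0.0458, 0.0949]
orientation: [0.559, 0.829, -0.001, 0.0]
force: [-0.8, -1.4, 3.8]
grip_width: 0.0111
```

```bash
python3 -c "
from h import *
st(.4726,.0459,.0949,-19)"
```

```text
t 4.85 p [0.4725 0.0458 0.0949] jaw 22.09 z [-9.0e-04 -2.3e-03 -1.0e+00] w 0.0111 F [-0.8 -1.4  3.8] T [-0.03  0.3  -0.01] q [ 0.1   0.19 -0.54  0.84 -0.    1.28]
d [0.0001 0.0001 0.    ] dja -41.09 tilt [ 0.13 -0.05  0.  ]
```

jog_arm:
  plan: [0,0,0,0,0,-6,0,0,0,0,0,-6,0,0,0,0,0,-6,0,0,0,0,0,-6,0,0,0,0,0,-6,0,0,0,0,0,-6,0,0,0,0,0,-5,0,0,0,0,0,0,0,0,0,0,0,0]

```text
time_s: 5.6
position: [0.4722, 0.0457, 0.0949]
orientation: [0.815, 0.58, -0.002, -0.0]
force: [-2.1, 0.0, 4.5]
grip_width: 0.0115
```

```bash
python3 -c "
from h import *
st(.4726,.0459,.0949,-19)"
```

```text
t 5.6 p [0.4722 0.0457 0.0949] jaw -19.13 z [-0.0028 -0.0014 -1.    ] w 0.0115 F [-2.1  0.   4.5] T [-0.06  0.26 -0.04] q [ 0.1   0.19 -0.54  0.84 -0.    2.  ]
d [0.0004 0.0002 0.    ] dja 0.13 tilt [ 0.08 -0.16  0.  ]
```

Open slightly, go straight up, then move aside towards the base's right and look.

jog_arm:
  plan: [0,0,0,0,0,0,0,0,0,0,0,0,0,0,0,0,0,0,0,0,0.01,0,0,0,0,0,0.02,0,0,0,0,0,0.03,0,0,0,0,0,0.04,0,0,0]
  claw: 0.47

```text
time_s: 6.18
position: [0.4651, 0.0451, 0.1905]
orientation: [0.811, 0.585, -0.009, -0.004]
force: [0.9, 0.4, -0.3]
grip_width: 0.0226
```

jog_arm:
  plan: [0,0.03,0.01,0,0,0,0,0.04,0,0,0,0,0,0.04,0,0,0,0,0,0.04,0,0,0,0,0,0.04,0,0,0,0,0,0.04,0,0,0,0,0,0.04,0,0,0,0,0,0.03,0,0,0,0,0,0,0,0,0,0]
  claw: -1

```text
time_s: 6.93
position: [0.4702, 0.3584, 0.218]
orientation: [0.811, 0.584, 0.002, -0.0]
force: [0.2, 0.0, -0.1]
grip_width: 0.0854
```

```bash
python3 -c "
from h import *
st()
im=save('top','t2');save('scene','s2')
from ang import rect
a=rect('top',im,(.4725,.0473),.112)[0]; b=rect('scene',cv2.imread('pics/s2.png'),(.4741,.0476),.112)[0]
cv2.imwrite('pics/r2.png',np.hstack([a,b]))"
```

```text
t 6.93 p [0.4702 0.3584 0.218 ] jaw -18.47 z [ 0.0034  0.0037 -1.    ] w 0.0854 F [ 0.2  0.  -0.1] T [-0.    0.05 -0.01] q [ 0.65  0.3  -0.1   1.17  0.    2.54]
```

View pics/r2.png

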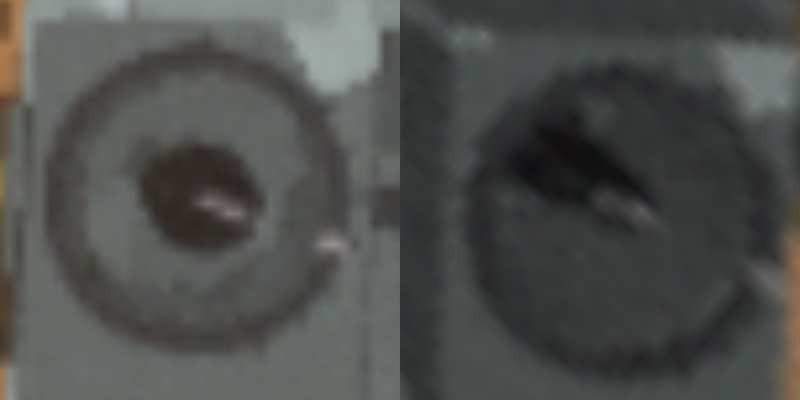

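View pics/t2.png

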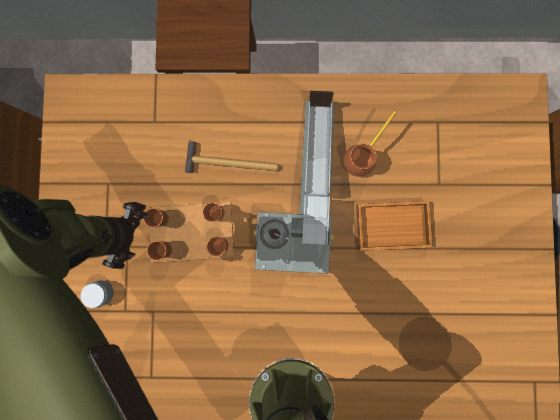

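```bash
python3 -c "
from h import *
out=[]
for n,f in(('top','t2'),('scene','s2')):
    im=cv2.imread(f'pics/{f}.png'); c=proj(n,(.473,.0473,.11)); x,y=int(c[0])-20,int(c[1])-20
    cr=cv2.resize(im[y:y+40,x:x+40],None,fx=10,fy=10,interpolation=cv2.INTER_CUBIC); cr=np.clip(cr.astype(float)*(1.0 if n=='top' else 1.8),0,255).astype(np.uint8)
    # overlay the tooth-direction line offset at side
    out.append(cr)
    for ang in(-105,-109,-113,-118):
        d=np.array([np.cos(np.radians(ang)),np.sin(np.radians(ang)),0]); A=np.array([.473,.0473,.11]); v=proj(n,A+d*.015)-proj(n,A); print(n,ang,np.degrees(np.arctan2(v[1],v[0])).round(1),v.round(2))
cv2.imwrite('pics/k2.png',np.hstack(out))
"
```

```text
top -105 15.3 [5.51 1.51]
top -109 19.3 [5.39 1.89]
top -113 23.3 [5.24 2.26]
top -118 28.4 [5.03 2.71]
scene -105 -131.3 [-2.57 -2.93]
scene -109 -126.4 [-2.23 -3.02]
scene -113 -121.2 [-1.87 -3.09]
scene -118 -114.1 [-1.42 -3.16]
```

View pics/k2.png

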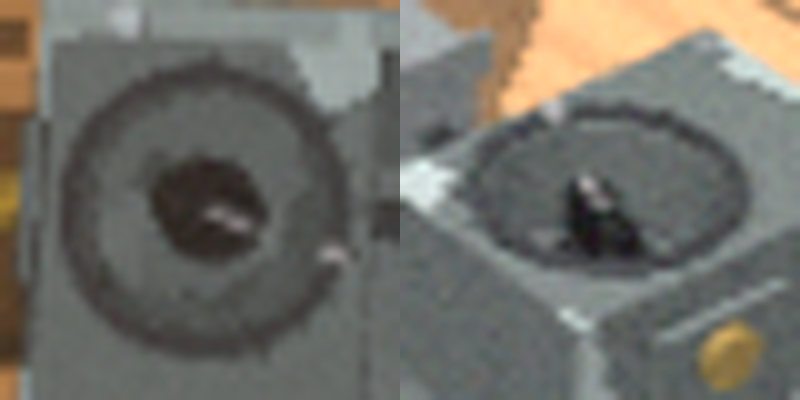

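The line and tooth agree to within about 2° in the top view: the line runs (205,207)→(250,225), and the tooth is at (335,255) from a ring centre of (205,210). The scene view is consistent with this. Next, the cups.

```bash
cat > cups.py <<'E'
from h import *
from scipy.optimize import minimize
def model(n,x,y,z0):
    a=np.linspace(0,2*np.pi,40,endpoint=False); P=[]
    for r,z in((.022,0),(.027,.066)): P.append(np.c_[x+r*np.cos(a),y+r*np.sin(a),np.full(40,z0+z)])
    P=np.vstack(P); K,Rm,t=cam(n); q=K@(Rm@P.T+t[:,None]); return cv2.convexHull((q[:2]/q[2]).T.astype(np.float32))
def iou(n,mask,x,y,z0):
    h=model(n,x,y,z0); m=np.zeros((840,1120),np.uint8); cv2.fillConvexPoly(m,((h*2+.5)*16).astype(np.int32),1,shift=4)
    M=cv2.resize(mask.astype(np.uint8),(1120,840),interpolation=cv2.INTER_NEAREST); return (m&M).sum()/max(1,(m|M).sum())
def copper(im):
    h=cv2.cvtColor(im,cv2.COLOR_BGR2HSV); return h
def find(z0=.003):
    out=[]
    D={n:[r for r in ctrl.masks_of('cup1',n) if r['score']>.3] for n in('top','scene')}
    for n in D: print(n,[(round(r['score'],2),np.round(r['box']).astype(int).tolist(),int(r['mask'].sum())) for r in D[n]])
    for r in D['top']:
        b=r['box']; p=atz('top',((b[0]+b[2])/2,(b[1]+b[3])/2),z0+.04)
        # match scene
        best=max(((iou('scene',s['mask'],p[0],p[1],z0),i) for i,s in enumerate(D['scene'])),default=(0,-1))
        ms=[('top',r['mask'])]
        if best[0]>.3: ms.append(('scene',D['scene'][best[1]]['mask']))
        f=lambda v:-sum(iou(n,m,v[0],v[1],z0) for n,m in ms)
        o=minimize(f,p[:2],method='Nelder-Mead',options=dict(initial_simplex=[p[:2],p[:2]+[.006,0],p[:2]+[0,.006]],xatol=2e-4,fatol=1e-4))
        out.append((o.x.round(4).tolist(),[round(float(iou(n,m,*o.x,z0)),2) for n,m in ms],round(r['score'],2)))
    return out
if __name__=='__main__':
    for n in('top','scene'): ctrl.grab_frame(n)
    for o in find(): print(o)
E
python3 cups.py
```

```text
top [(0.91, [202, 206, 225, 224], 310), (0.9, [147, 242, 173, 261], 392), (0.56, [145, 208, 169, 226], 357)]
scene [(0.9, [401, 258, 426, 292], 589), (0.8, [377, 277, 404, 312], 639), (0.62, [351, 227, 369, 260], 541), (0.58, [326, 243, 348, 280], 573)]
([0.5322, 0.2206], [0.89, 0.94], 0.91)
([0.4249, 0.3722], [0.95, 0.9], 0.9)
([0.515, 0.3832], [0.88, 0.92], 0.56)
```

View pics/s2.png

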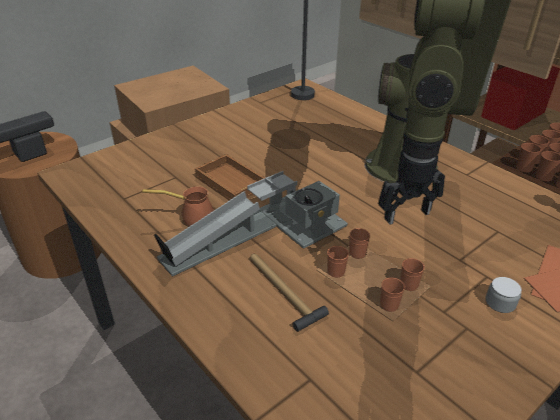

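jog_arm:
  plan: [-0.003,0.001,0,0,0,6.8,-0.003,0.001,0,0,0,6.8,-0.003,0.001,0,0,0,6.8,-0.003,0.001,0,0,0,6.8,-0.003,0.001,0,0,0,6.8,-0.003,0.001,0,0,0,6.8,-0.003,0.001,0,0,0,6.8,-0.003,0.001,0,0,0,6.8,-0.003,0.001,0,0,0,6.8,-0.003,0.001,-0.01,0,0,6.8,-0.003,0.001,-0.01,0,0,6.8,-0.003,0.001,-0.01,0,0,6.8,-0.003,0.001,-0.01,0,0,6.8,-0.003,0.001,-0.01,0,0,6.8,-0.003,0,-0.01,0,0,6.8,0,0,0,0,0,0,0,0,0,0,0,0]
  claw: -1

```text
time_s: 8.65
position: [0.4297, 0.3399, 0.1616]
orientation: [0.034, 0.999, 0.003, 0.001]
force: [-0.7, 0.1, 0.6]
grip_width: 0.0854
```

```bash
python3 -c "
from h import *
st(.4246,.3722,.03,87)"
```

```text
t 8.65 p [0.4297 0.3399 0.1616] jaw 86.08 z [ 0.0016  0.0059 -1.    ] w 0.0854 F [-0.7  0.1  0.6] T [-0.05 -0.06 -0.01] q [ 0.67  0.25 -0.29  1.02  0.    0.74]
d [-0.0051  0.0323 -0.1316] dja 0.92 tilt [-0.34  0.09  0.  ]
```

jog_arm:
  plan: [-0.0025,0.016,-0.02,-0.3,0,0.9,-0.0025,0.016,-0.02,0,0,0,0,0,-0.02,0,0,0,0,0,-0.015,0,0,0,0,0,0,0,0,0]

```text
time_s: 9.07
position: [0.4297, 0.3717, 0.0903]
orientation: [0.038, 0.999, 0.003, 0.005]
force: [-0.9, -1.0, -0.5]
grip_width: 0.0853
```

```bash
python3 -c "
from h import *
st(.4246,.3722,.03,87)"
```

```text
t 9.07 p [0.4297 0.3717 0.0903] jaw 85.66 z [ 0.0094  0.0059 -0.9999] w 0.0853 F [-0.9 -1.  -0.5] T [-0.01  0.05  0.05] q [ 0.71  0.34 -0.35  0.87 -0.    0.79]
d [-0.0051  0.0005 -0.0603] dja 1.34 tilt [-0.34  0.54  0.  ]
```

jog_arm:
  plan: [-0.005,0,-0.015,-0.3,0.5,1,0,0,-0.02,0,0,0,0,0,-0.015,0,0,0,0,0,-0.005,0,0,0,0,0,0,0,0,0]

```text
time_s: 9.48
position: [0.4272, 0.3717, 0.0367]
orientation: [0.033, 0.999, 0.002, 0.002]
force: [-0.3, 0.6, 0.5]
grip_width: 0.0854
```

```bash
python3 -c "
from h import *
st(.4246,.3722,.03,87)"
```

```text
t 9.48 p [0.4272 0.3717 0.0367] jaw 86.24 z [ 0.0036  0.0036 -1.    ] w 0.0854 F [-0.3  0.6  0.5] T [-0.01  0.05 -0.04] q [ 0.72  0.4  -0.4   0.77  0.    0.78]
d [-0.0026  0.0005 -0.0067] dja 0.76 tilt [-0.21  0.21  0.  ]
```

jog_arm:
  plan: [-0.0026,0,-0.006,-0.2,0.2,0.7,0,0,0,0,0,0]

```text
time_s: 9.65
position: [0.425, 0.3718, 0.0315]
orientation: [0.027, 1.0, 0.0, 0.0]
force: [-0.2, -0.7, 0.5]
grip_width: 0.0853
```

jog_arm:
  plan: [0,0,0,0,0,0,0,0,0,0,0,0,0,0,0,0,0,0,0,0,0,0,0,0,0,0,0,0,0,0]
  claw: 1
  force: 25

```text
time_s: 10.07
position: [0.4267, 0.373, 0.0344]
orientation: [0.027, 1.0, 0.001, 0.002]
force: [0.5, -0.3, -0.7]
grip_width: 0.0532
```

```bash
python3 -c "
from h import *
st(.4246,.3722,.03,87)"
```

```text
t 10.07 p [0.4267 0.373  0.0344] jaw 86.92 z [ 0.0038  0.0029 -1.    ] w 0.0532 F [ 0.5 -0.3 -0.7] T [-0.01 -0.   -0.  ] q [ 0.72  0.4  -0.4   0.76 -0.    0.77]
d [-0.0021 -0.0008 -0.0044] dja 0.08 tilt [-0.16  0.22  0.  ]
```

jog_arm:
  plan: [0,0,0,0,0,0,0,0,0.01,0,0,0,0,0,0.02,0,0,0,0,0,0.03,0,0,0,0,0,0.04,0,0,0,0,0,0.04,0,0,0,0,0,0.02,0,0,0,0,0,0,0,0,0]

```text
time_s: 10.73
position: [0.4225, 0.3699, 0.2026]
orientation: [0.027, 1.0, -0.0, -0.001]
force: [0.2, 0.3, -0.5]
grip_width: 0.053
```

```bash
python3 -c "
from h import *
st(.541,-.0615,.2,87)
im=save('top','t3');s=save('scene','s3')
cv2.imwrite('pics/s3z.png',cv2.resize(s[140:320,300:460],None,fx=3.5,fy=3.5))"
```

```text
t 10.73 p [0.4225 0.3699 0.2026] jaw 86.93 z [-1.5e-03 -8.0e-04 -1.0e+00] w 0.053 F [ 0.2  0.3 -0.5] T [ 0.03 -0.01 -0.02] q [ 0.72  0.26 -0.19  1.13  0.    0.77]
d [ 0.1185 -0.4314 -0.0026] dja 0.07 tilt [ 0.04 -0.09  0.  ]
```

View pics/s3z.png

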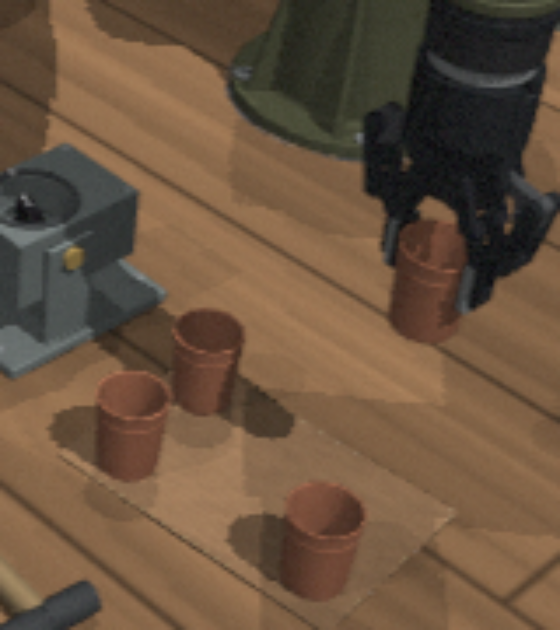

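jog_arm:
  plan: [0.005,-0.015,0,0,0,0,0.01,-0.036,0,0,0,0,0.01,-0.036,0,0,0,0,0.01,-0.036,0,0,0,0,0.01,-0.036,0,0,0,0,0.01,-0.036,0,0,0,0,0.01,-0.036,0,0,0,0,0.01,-0.036,0,0,0,0,0.01,-0.036,0,0,0,0,0.01,-0.036,0,0,0,0,0.01,-0.03,0,0,0,0,0.008,-0.02,0,0,0,0,0.004,-0.01,0,0,0,0,0,0,0,0,0,0,0,0,0,0,0,0]

```text
time_s: 12.08
position: [0.521, -0.0507, 0.1693]
orientation: [0.024, 0.999, -0.005, -0.024]
force: [-0.2, 0.0, -1.1]
grip_width: 0.0526
```

```bash
python3 -c "
from h import *
st(.5415,-.0625,.2,87)"
```

```text
t 12.08 p [ 0.521  -0.0507  0.1693] jaw 87.23 z [-0.0478 -0.0094 -0.9988] w 0.0526 F [-0.2  0.  -1.1] T [ 0.04 -0.04  0.01] q [-0.09  0.24 -0.28  1.09 -0.01 -0.04]
d [ 0.0205 -0.0118  0.0307] dja -0.23 tilt [ 0.54 -2.74  0.  ]
```

jog_arm:
  plan: [0.01,-0.006,0,0.3,-1.4,-0.1,0.01,-0.006,0,0.3,-1.4,-0.1,0,0,0,0,0,0,0,0,0,0,0,0]

```text
time_s: 12.42
position: [0.5411, -0.0596, 0.1673]
orientation: [0.024, 1.0, 0.002, 0.001]
force: [-1.5, -0.7, -0.9]
grip_width: 0.0528
```

```bash
python3 -c "
from h import *
st(.5415,-.0625,.165,87)
im=save('top','t4');s=save('scene','s4')
cv2.imwrite('pics/z4.png',np.hstack([cv2.resize(im[150:270,260:380],(400,400)),cv2.resize(s[120:240,220:340],(400,400))]))"
```

```text
t 12.42 p [ 0.5411 -0.0596  0.1673] jaw 87.29 z [ 0.0024  0.0039 -1.    ] w 0.0528 F [-1.5 -0.7 -0.9] T [-0.05  0.04  0.  ] q [-0.11  0.24 -0.29  1.04  0.   -0.06]
d [ 0.0004 -0.0029 -0.0023] dja -0.29 tilt [-0.22  0.14  0.  ]
```

View pics/z4.png

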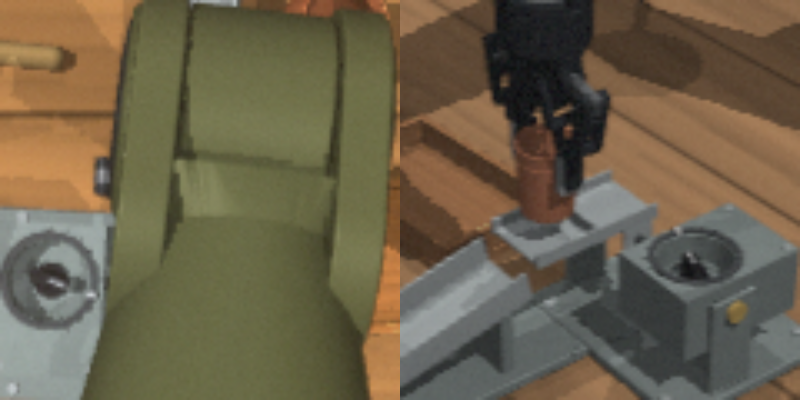

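jog_arm:
  plan: [-0.001,-0.003,-0.01,-0.2,0.1,0,-0.001,0,-0.008,0,0,0,0,0,-0.002,0,0,0,0,0,0,0,0,0]

```text
time_s: 12.85
position: [0.5386, -0.0616, 0.1458]
orientation: [0.023, 1.0, -0.0, 0.0]
force: [-0.2, -0.4, -0.2]
grip_width: 0.0528
```

```bash
python3 -c "
from h import *
st(.5415,-.0625,.143,87)
s=save('scene','s5')
cv2.imwrite('pics/z5.png',cv2.resize(s[130:230,230:330],(600,600),interpolation=cv2.INTER_CUBIC))"
```

```text
t 12.85 p [ 0.5386 -0.0616  0.1458] jaw 87.41 z [ 7.e-04 -1.e-04 -1.e+00] w 0.0528 F [-0.2 -0.4 -0.2] T [-0.02 -0.01  0.  ] q [-0.11  0.26 -0.33  0.99 -0.   -0.07]
d [ 0.0029 -0.0009 -0.0028] dja -0.41 tilt [0.01 0.04 0.  ]
```

View pics/z5.png

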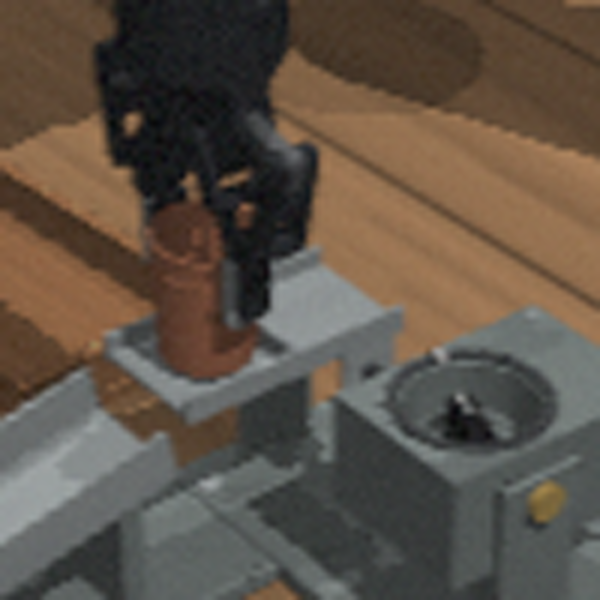

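```bash
python3 -c "
from h import *
im=cv2.imread('pics/z5.png'); n='scene'
a=np.radians(-2.994)
def W(P,o): c,s=np.cos(a),np.sin(a); return [o[0]+c*P[0]-s*P[1],o[1]+s*P[0]+c*P[1],P[2]]
o=(.4720,-.0028)
dr=lambda P,col,r=2: cv2.circle(im,tuple(int(round(6*v)) for v in (proj(n,W(P,o))-(230,130)+.5)),r,col,-1)
for t in np.linspace(0,2*np.pi,40): dr((.072+.022*np.cos(t),-.055+.022*np.sin(t),.112),(0,255,0)); dr((.072+.027*np.cos(t),-.055+.027*np.sin(t),.178),(255,255,0))
for y in(-.024,-.086):
  for x in(-.02,.046,.105): dr((x,y,.112),(0,0,255),3)
cv2.imwrite('pics/z5o.png',im)"
```

```text
(no output)
```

View pics/z5o.png

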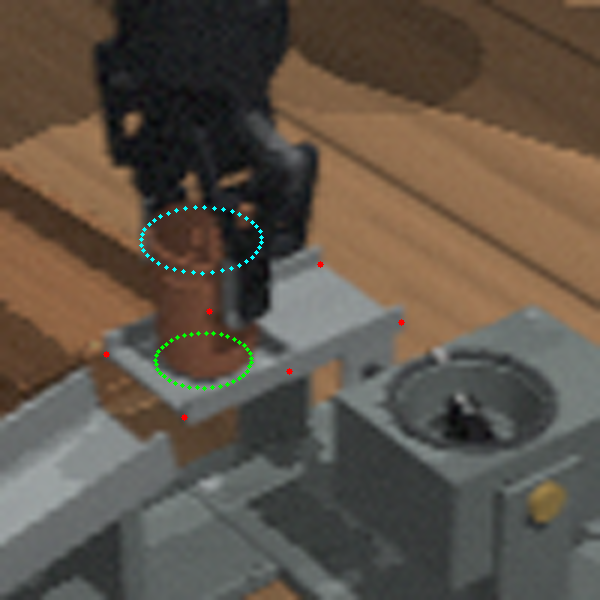

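jog_arm:
  plan: [0.002,-0.0005,-0.0015,0,0,0,0,0,-0.001,0,0,0,0,0,0,0,0,0]

```text
time_s: 13.15
position: [0.5407, -0.0621, 0.1431]
orientation: [0.023, 1.0, 0.0, 0.0]
force: [0.3, -0.5, -2.7]
grip_width: 0.0528
```

```bash
python3 -c "
from h import *
st(.5405,-.0625,.143,87)"
```

```text
t 13.15 p [ 0.5407 -0.0621  0.1431] jaw 87.41 z [ 2.e-04  1.e-04 -1.e+00] w 0.0528 F [ 0.3 -0.5 -2.7] T [-0.03  0.03  0.02] q [-0.11  0.26 -0.32  0.99  0.   -0.07]
d [-0.0002 -0.0004 -0.0001] dja -0.41 tilt [-0.    0.01  0.  ]
```

Release, staying still, then rise.

jog_arm:
  plan: [0,0,0,0,0,0,0,0,0,0,0,0,0,0,0,0,0,0,0,0,0,0,0,0]
  claw: -0.9

```text
time_s: 13.48
position: [0.5416, -0.0623, 0.144]
orientation: [0.023, 1.0, -0.0, 0.001]
force: [0.1, -0.1, -0.0]
grip_width: 0.0812
```

```bash
python3 -c "
from h import *
st(.5405,-.0625,.143,87)
s=save('scene','s6')
cv2.imwrite('pics/z6.png',cv2.resize(s[130:230,230:330],(500,500),interpolation=cv2.INTER_CUBIC))"
```

```text
t 13.48 p [ 0.5416 -0.0623  0.144 ] jaw 87.4 z [ 1.9e-03 -1.0e-04 -1.0e+00] w 0.0812 F [ 0.1 -0.1 -0. ] T [ 0.04  0.01 -0.01] q [-0.11  0.26 -0.32  0.99  0.   -0.07]
d [-0.0011 -0.0002 -0.001 ] dja -0.4 tilt [0.01 0.11 0.  ]
```

View pics/z6.png

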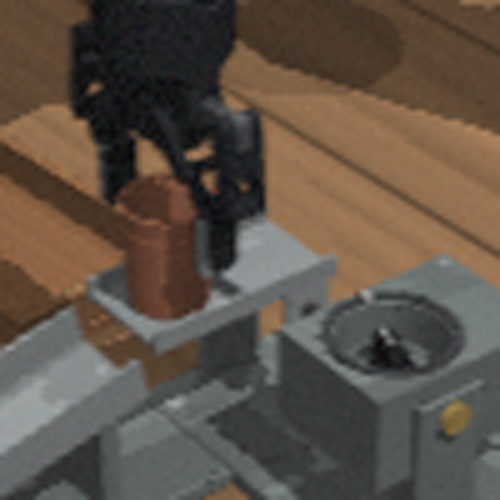

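jog_arm:
  plan: [0,0,0.015,0,0,0,0,0,0.03,0,0,0,0,0,0.03,0,0,0,0,0,0.02,0,0,0,0,0,0,0,0,0,0,0,0,0,0,0,0,0,0,0,0,0,0,0,0,0,0,0,0,0,0,0,0,0,0,0,0,0,0,0,0,0,0,0,0,0,0,0,0,0,0,0]

```text
time_s: 14.53
position: [0.5373, -0.0618, 0.2375]
orientation: [0.023, 1.0, 0.0, -0.003]
force: [-1.2, -0.0, -0.5]
grip_width: 0.0813
```

```bash
python3 -c "
from h import *
st(.5405,-.0625,.143,87)
s=save('scene','s7')
cv2.imwrite('pics/z7.png',cv2.resize(s[100:280,150:450],(750,450),interpolation=cv2.INTER_CUBIC))"
```

```text
t 14.53 p [ 0.5373 -0.0618  0.2375] jaw 87.39 z [-6.9e-03  9.0e-04 -1.0e+00] w 0.0813 F [-1.2 -0.  -0.5] T [-0.01 -0.03 -0.06] q [-0.11  0.21 -0.17  1.2   0.   -0.07]
d [ 0.0032 -0.0007 -0.0945] dja -0.39 tilt [-0.05 -0.4  -0.  ]
```

View pics/z7.png

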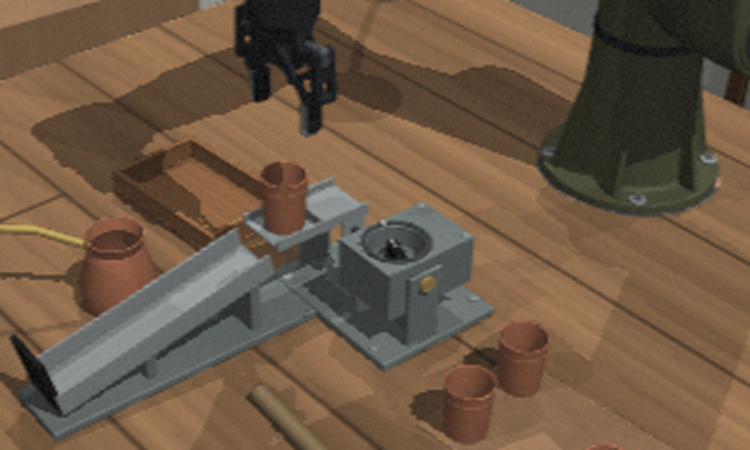

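jog_arm:
  plan: [0,0,0,0,0,0,0,0,0,0,0,0,0,0,0,0,0,0,0,0,0,0,0,0,0,0,0,0,0,0,0,0,0,0,0,0,0,0,0,0,0,0,0,0,0,0,0,0,0,0,0,0,0,0,0,0,0,0,0,0,0,0,0,0,0,0,0,0,0,0,0,0,0,0,0,0,0,0,0,0,0,0,0,0]

```text
time_s: 15.75
position: [0.5372, -0.0618, 0.2371]
orientation: [0.023, 1.0, 0.0, -0.004]
force: [-0.0, -0.4, 0.2]
grip_width: 0.0813
```

```bash
cat > seat.py <<'E'
from cups import *
def seatcup(z0=.112,g=(.541,-.0615)):
    ctrl.grab_frame('scene'); R_=[r for r in ctrl.masks_of('cup1','scene')]
    best=max(((iou('scene',r['mask'],*g,z0),i) for i,r in enumerate(R_)),default=(0,-1)); print('match',best)
    if best[0]<.25: print([np.round(r['box']).tolist() for r in R_]); return None
    m=R_[best[1]]['mask']; p=np.array(g)
    o=minimize(lambda v:-iou('scene',m,*v,z0),p,method='Nelder-Mead',options=dict(initial_simplex=[p,p+[.006,0],p+[0,.006]],xatol=2e-4,fatol=1e-4))
    print('cup on tray',o.x.round(4),-o.fun)
if __name__=='__main__': seatcup()
E
python3 -c "
from h import *
import seat; seat.seatcup()
st(.5405,-.0625,.143,87)
print([ (r['score'],np.round(r['box']),r['mask'].sum()) for r in ctrl.masks_of('rework','scene')][:1])
s=save('scene','s8')
cv2.imwrite('pics/z8.png',cv2.resize(s[150:270,170:330],(800,600),interpolation=cv2.INTER_CUBIC))"
```

```text
match (np.float64(0.0016913796019620004), 2)
[[329.0, 247.0, 349.0, 281.0], [348.0, 231.0, 369.0, 260.0], [157.0, 176.0, 349.0, 276.0]]
t 15.85 p [ 0.5372 -0.0618  0.2371] jaw 87.4 z [-0.0074  0.001  -1.    ] w 0.0811 F [0.  0.3 0.5] T [ 0.05 -0.08 -0.01] q [-0.11  0.21 -0.17  1.2   0.   -0.07]
d [ 0.0033 -0.0007 -0.0941] dja -0.4 tilt [-0.06 -0.43 -0.  ]
[(0.17, array([252., 166., 274., 198.]), np.int64(489))]
```

View pics/z8.png

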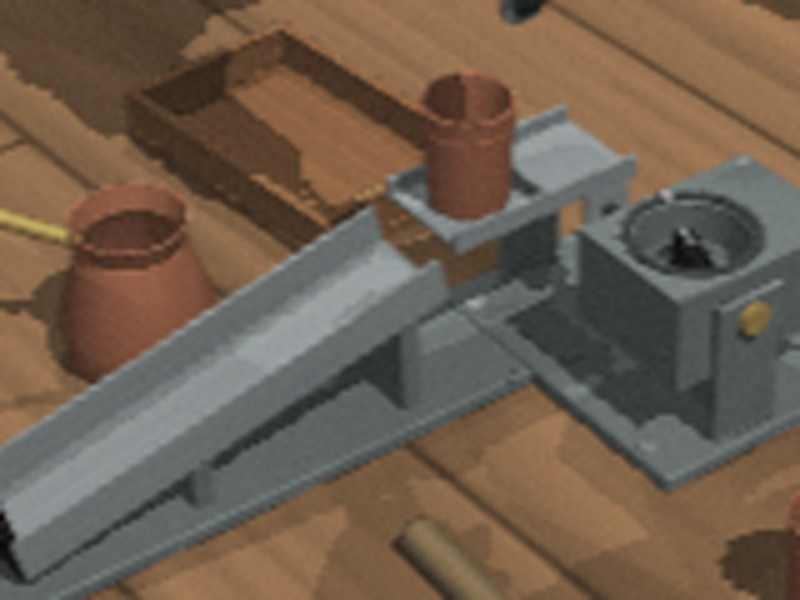

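```bash
python3 -c "
from h import *
print(atz('scene',(468.5/5+170-.5,98/5+150-.5),.178), proj('scene',(.541,-.0615,.178)))
b=[(r['score'],r['xy']) for r in ctrl.tip_of('rework','top')]; print(b, atz('top',b[0][1],0))
im=cv2.imread('pics/top0.png'); cv2.imwrite('pics/rw.png',cv2.resize(im[190:260,345:445],(800,560),interpolation=cv2.INTER_CUBIC))
"
```

```text
[ 0.53976365 -0.06221791  0.178     ] [263.01063408 169.37222682]
[(0.69, [392.7, 224.6])] [ 0.49901322 -0.28894461  0.        ]
```

View pics/rw.png

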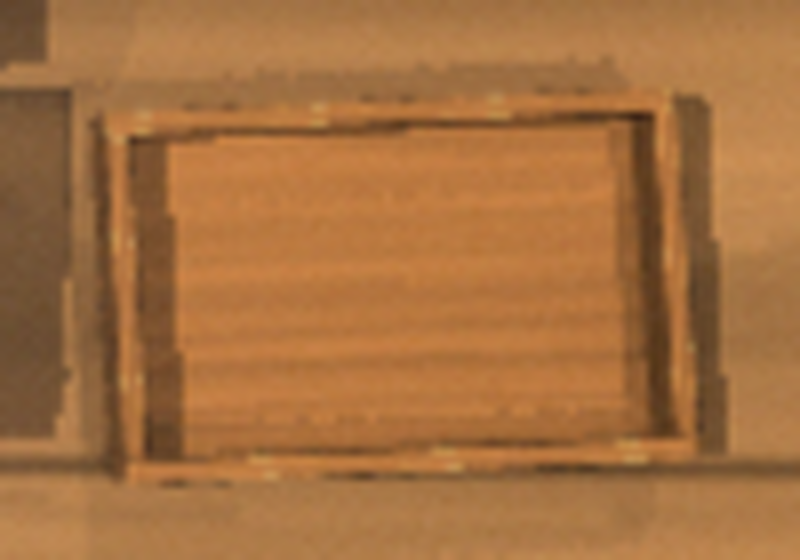

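```bash
python3 -c "
from h import *
P=[atz('top',(u/8+345-.5,v/8+190-.5),.036) for u,v in((103,112),(668,92),(695,462),(125,480))]
P=np.array(P); print(P.round(4)); c=P.mean(0); print(c.round(4)); e=(P[0]-P[1]+P[3]-P[2])/2; print(np.linalg.norm(e),np.degrees(np.arctan2(e[1],e[0]))); e/=np.linalg.norm(e)
for s in(1,-1): print((c+s*.045*e).round(4))
"
```

```text
[[ 0.5575 -0.1821  0.036 ]
 [ 0.5651 -0.38    0.036 ]
 [ 0.4359 -0.3867  0.036 ]
 [ 0.4288 -0.1887  0.036 ]]
[ 0.4968 -0.2843  0.036 ]
0.19806293136266817 92.13347256020613
[ 0.4951 -0.2394  0.036 ]
[ 0.4985 -0.3293  0.036 ]
```

jog_arm:
  plan: [0,0,-0.02,0,-0.2,0,0,0,-0.025,0,0,0,0,0,-0.02,0,0,0,0,0,-0.01,0,0,0,0,0,0,0,0,0]
  claw: -0.9

```text
time_s: 16.42
position: [0.5387, -0.062, 0.1615]
orientation: [0.023, 1.0, 0.0, 0.001]
force: [-1.1, 0.2, 0.3]
grip_width: 0.0812
```

```bash
python3 -c "
from h import *
st(.540,-.062,.143,87)"
```

```text
t 16.42 p [ 0.5387 -0.062   0.1615] jaw 87.4 z [ 1.2e-03  4.0e-04 -1.0e+00] w 0.0812 F [-1.1  0.2  0.3] T [-0.01  0.03  0.03] q [-0.11  0.24 -0.3   1.02  0.   -0.07]
d [ 0.0013 -0.     -0.0185] dja -0.4 tilt [-0.02  0.07  0.  ]
```

jog_arm:
  plan: [0.001,0,-0.01,0,0,0,0,0,-0.008,0,0,0,0,0,0,0,0,0]

```text
time_s: 16.67
position: [0.5406, -0.062, 0.1435]
orientation: [0.023, 1.0, 0.0, 0.001]
force: [0.5, 1.1, -0.2]
grip_width: 0.0809
```

jog_arm:
  plan: [0,0,0,0,0,0,0,0,0,0,0,0,0,0,0,0,0,0,0,0,0,0,0,0,0,0,0,0,0,0]
  claw: 1
  force: 25

```text
time_s: 17.08
position: [0.5422, -0.0622, 0.1455]
orientation: [0.023, 1.0, 0.0, 0.003]
force: [-0.2, 0.7, -0.5]
grip_width: 0.0524
```

jog_arm:
  plan: [0,0,0.01,0,0,0,0,0,0.02,0,0,0,0,0,0.03,0,0,0,0,0,0.01,0,0,0,0,0,0,0,0,0]

```text
time_s: 17.5
position: [0.5407, -0.062, 0.2196]
orientation: [0.023, 1.0, 0.0, 0.002]
force: [0.4, 0.5, -0.5]
grip_width: 0.0526
```

```bash
python3 -c "
from h import *
st(.4985,-.329,.2,87)"
```

```text
t 17.5 p [ 0.5407 -0.062   0.2196] jaw 87.4 z [ 3.4e-03  2.0e-04 -1.0e+00] w 0.0526 F [ 0.4  0.5 -0.5] T [ 0.03  0.01 -0.02] q [-0.11  0.21 -0.21  1.15  0.   -0.07]
d [-0.0422 -0.267  -0.0196] dja -0.4 tilt [-0.01  0.2   0.  ]
```

jog_arm:
  plan: [-0.003,-0.015,0,0,0,0,-0.005,-0.033,0,0,0,0,-0.005,-0.033,0,0,0,0,-0.005,-0.033,0,0,0,0,-0.005,-0.033,0,0,0,0,-0.005,-0.033,0,0,0,0,-0.005,-0.033,0,0,0,0,-0.005,-0.033,0,0,0,0,-0.003,-0.018,0,0,0,0,0,0,0,0,0,0,0,0,0,0,0,0]

```text
time_s: 18.42
position: [0.4956, -0.3359, 0.2138]
orientation: [0.02, 1.0, 0.001, 0.002]
force: [0.2, 0.2, -1.0]
grip_width: 0.0528
```

```bash
python3 -c "
from h import *
st(.4985,-.329,.12,87)"
```

```text
t 18.42 p [ 0.4956 -0.3359  0.2138] jaw 87.66 z [ 0.0036  0.0029 -1.    ] w 0.0528 F [ 0.2  0.2 -1. ] T [-0.03  0.01  0.02] q [-0.6   0.32 -0.08  1.17  0.   -0.56]
d [ 0.0029  0.0069 -0.0938] dja -0.66 tilt [-0.16  0.21  0.  ]
```

jog_arm:
  plan: [0.001,0.006,-0.02,-0.1,0.2,0,0,0,-0.03,0,0,0,0,0,-0.035,0,0,0,0,0,-0.035,0,0,0,0,0,-0.015,0,0,0,0,0,0,0,0,0]

```text
time_s: 18.92
position: [0.4978, -0.3241, 0.0741]
orientation: [0.018, 1.0, 0.0, 0.002]
force: [1.0, 0.4, -0.9]
grip_width: 0.0524
```

```bash
python3 -c "
from h import *
st(.4985,-.329,.042,87)"
```

```text
t 18.92 p [ 0.4978 -0.3241  0.0741] jaw 87.91 z [ 4.2e-03  9.0e-04 -1.0e+00] w 0.0524 F [ 1.   0.4 -0.9] T [-0.07  0.08  0.01] q [-0.58  0.41 -0.29  0.87  0.   -0.54]
d [ 0.0007 -0.0049 -0.0321] dja -0.91 tilt [-0.05  0.24  0.  ]
```

jog_arm:
  plan: [0,-0.005,-0.012,0,0.2,0,0,0,-0.012,0,0,0,0,0,-0.005,0,0,0,0,0,0,0,0,0]

```text
time_s: 19.25
position: [0.4991, -0.3273, 0.0439]
orientation: [0.017, 1.0, 0.001, 0.001]
force: [1.5, 0.4, 0.1]
grip_width: 0.053
```

```bash
python3 -c "
from h import *
st(.4985,-.329,.042,87)"
```

```text
t 19.25 p [ 0.4991 -0.3273  0.0439] jaw 88.11 z [ 0.001   0.0011 -1.    ] w 0.053 F [1.5 0.4 0.1] T [-0.03 -0.02  0.01] q [-0.58  0.44 -0.31  0.82  0.   -0.55]
d [-0.0006 -0.0017 -0.0019] dja -1.11 tilt [-0.06  0.06  0.  ]
```

jog_arm:
  plan: [0,-0.001,-0.0015,0,0,0,0,0,0,0,0,0]

```text
time_s: 19.42
position: [0.5, -0.3288, 0.0432]
orientation: [0.016, 1.0, 0.0, 0.001]
force: [-0.1, -0.7, -0.9]
grip_width: 0.0526
```

jog_arm:
  plan: [0,0,0,0,0,0,0,0,0,0,0,0,0,0,0,0,0,0,0,0,0.01,0,0,0,0,0,0.02,0,0,0,0,0,0.03,0,0,0,0,0,0.04,0,0,0,0,0,0.04,0,0,0,0,0,0.02,0,0,0]
  claw: -0.65

```text
time_s: 20.17
position: [0.4968, -0.3272, 0.2107]
orientation: [0.017, 1.0, 0.001, -0.001]
force: [1.2, 0.7, 0.3]
grip_width: 0.0705
```

jog_arm:
  plan: [0,0.04,0,0,0,0,0,0.04,0,0,0,0,0,0.04,0,0,0,0,0,0.04,0,0,0,0,0,0.04,0,0,0,0,0,0.04,0,0,0,0,0,0.04,0,0,0,0,0,0.04,0,0,0,0,0,0.04,0,0,0,0,0,0.04,0,0,0,0,0,0.02,0,0,0,0]
  claw: -1

```text
time_s: 21.08
position: [0.5004, 0.1006, 0.2352]
orientation: [0.024, 1.0, -0.004, 0.016]
force: [1.2, -0.4, -0.1]
grip_width: 0.085
```

```bash
python3 -c "
from h import *
st()
s=save('scene','s9');t=save('top','t9')
import cups
for o in cups.find(): print(o)
cv2.imwrite('pics/z9.png',np.hstack([s[140:320,140:440],t[140:320,140:440]]))"
```

```text
t 21.08 p [0.5004 0.1006 0.2352] jaw 87.27 z [ 0.0324 -0.0082 -0.9994] w 0.085 F [ 1.2 -0.4 -0.1] T [0.01 0.07 0.02] q [ 0.21  0.12 -0.28  1.14 -0.01  0.26]
top [(0.87, [403, 214, 426, 234], 379)]
scene [(0.96, [377, 277, 404, 311], 691), (0.79, [213, 155, 230, 178], 367), (0.65, [348, 228, 370, 259], 510), (0.63, [328, 245, 348, 277], 563)]
([0.4988, -0.3299], [0.95, 0.88], 0.87)
```

View pics/z9.png

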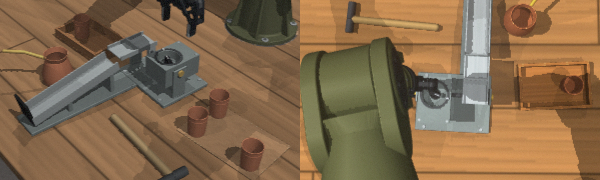

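```bash
cat > sc.py <<'E'
from cups import *
def run(z0=.003):
    ctrl.grab_frame('scene')
    for r in ctrl.masks_of('cup1','scene'):
        if r['score']<.3: continue
        b=r['box']; c=((b[0]+b[2])/2,(b[1]+b[3])/2); p=atz('scene',c,z0+.033)[:2]; m=r['mask']
        o=minimize(lambda v:-iou('scene',m,*v,z0),p,method='Nelder-Mead',options=dict(initial_simplex=[p,p+[.006,0],p+[0,.006]],xatol=2e-4,fatol=1e-4))
        print(o.x.round(4),round(-o.fun,2),np.round(b).tolist(),round(r['score'],2))
if __name__=='__main__': run()
E
python3 sc.py
```

```text
[0.4391 0.2082] 0.92 [350.0, 230.0, 370.0, 257.0] 0.93
[0.5167 0.3843] 0.91 [378.0, 278.0, 405.0, 313.0] 0.91
[ 0.4968 -0.3362] 0.95 [212.0, 154.0, 231.0, 182.0] 0.73
[0.7154 0.2958] 0.32 [248.0, 252.0, 327.0, 329.0] 0.56
[0.5328 0.2208] 0.93 [328.0, 246.0, 347.0, 280.0] 0.55
```

jog_arm:
  plan: [0.008,0.03,0,0.5,1.9,0,0.008,0.03,-0.01,0,0,0,0.008,0.03,-0.02,0,0,0,0.006,0.022,-0.02,0,0,0,0,0,-0.03,0,0,0,0,0,-0.03,0,0,0,0,0,-0.02,0,0,0,0,0,0,0,0,0]

```text
time_s: 22.05
position: [0.5364, 0.2006, 0.1029]
orientation: [0.036, 0.999, -0.001, 0.002]
force: [-0.1, -0.6, -0.5]
grip_width: 0.0856
```

```bash
python3 -c "
from h import *
st(.5325,.2207,.03,87)"
```

```text
t 22.05 p [0.5364 0.2006 0.1029] jaw 85.82 z [ 0.0036 -0.0013 -1.    ] w 0.0856 F [-0.1 -0.6 -0.5] T [0.02 0.09 0.  ] q [ 0.36  0.34 -0.31  0.91 -0.    0.43]
d [-0.0039  0.0201 -0.0729] dja 1.18 tilt [0.08 0.21 0.  ]
```

jog_arm:
  plan: [-0.003,0.02,0,0,0.2,1.2,0,0,0,0,0,0]

```text
time_s: 22.22
position: [0.5331, 0.2172, 0.1024]
orientation: [0.029, 1.0, -0.002, -0.002]
force: [-0.1, -0.2, 0.8]
grip_width: 0.085
```

jog_arm:
  plan: [0,0,-0.02,0,0,0,0,0,-0.025,0,0,0,0,0,-0.02,0,0,0,0,0,0,0,0,0]

```text
time_s: 22.55
position: [0.5388, 0.214, 0.0425]
orientation: [0.032, 0.999, -0.0, 0.003]
force: [-1.2, -0.6, 0.6]
grip_width: 0.0852
```

```bash
python3 -c "
from h import *
st(.5325,.2207,.031,87)"
```

```text
t 22.55 p [0.5388 0.214  0.0425] jaw 86.35 z [ 5.5e-03 -9.0e-04 -1.0e+00] w 0.0852 F [-1.2 -0.6  0.6] T [-0.03  0.04 -0.03] q [ 0.38  0.41 -0.36  0.79 -0.    0.44]
d [-0.0063  0.0067 -0.0115] dja 0.65 tilt [0.05 0.31 0.  ]
```

jog_arm:
  plan: [-0.006,0.0065,-0.003,0,0.3,0.6,0,0,-0.007,0,0,0,0,0,0,0,0,0]

```text
time_s: 22.8
position: [0.5349, 0.2193, 0.0358]
orientation: [0.028, 1.0, 0.0, 0.001]
force: [0.7, -0.0, 0.2]
grip_width: 0.0855
```

```bash
python3 -c "
from h import *
st(.5325,.2207,.031,87)"
```

```text
t 22.8 p [0.5349 0.2193 0.0358] jaw 86.78 z [ 0.0028 -0.     -1.    ] w 0.0855 F [ 0.7 -0.   0.2] T [ 0.03 -0.02  0.02] q [ 0.39  0.42 -0.37  0.78 -0.    0.45]
d [-0.0024  0.0014 -0.0048] dja 0.22 tilt [0.   0.16 0.  ]
```

jog_arm:
  plan: [-0.002,0.0014,-0.005,0,0.1,0,0,0,0,0,0,0]

```text
time_s: 22.97
position: [0.5341, 0.2212, 0.0325]
orientation: [0.028, 1.0, 0.001, 0.002]
force: [-1.0, -0.7, -0.4]
grip_width: 0.0853
```

jog_arm:
  plan: [0,0,0,0,0,0,0,0,0,0,0,0,0,0,0,0,0,0,0,0,0,0,0,0,0,0,0,0,0,0]
  claw: 1
  force: 25

```text
time_s: 23.38
position: [0.5352, 0.2218, 0.0342]
orientation: [0.028, 1.0, 0.001, 0.003]
force: [-0.4, 0.1, -1.3]
grip_width: 0.0519
```

jog_arm:
  plan: [0,0,0.01,0,0,0,0,0,0.02,0,0,0,0,0,0.03,0,0,0,0,0,0.04,0,0,0,0,0,0.04,0,0,0,0,0,0.03,0,0,0,0,0,0,0,0,0]

```text
time_s: 23.97
position: [0.5284, 0.2192, 0.2106]
orientation: [0.028, 1.0, -0.001, -0.002]
force: [0.7, -0.4, -0.8]
grip_width: 0.0519
```

```bash
python3 -c "
from h import *
st(.540,-.0625,.2,87)"
```

```text
t 23.97 p [0.5284 0.2192 0.2106] jaw 86.8 z [-0.0042 -0.0022 -1.    ] w 0.0519 F [ 0.7 -0.4 -0.8] T [ 0.02 -0.09  0.02] q [ 0.39  0.27 -0.15  1.15 -0.    0.45]
d [ 0.0116 -0.2817 -0.0106] dja 0.2 tilt [ 0.12 -0.24  0.  ]
```

jog_arm:
  plan: [0.001,-0.018,0.002,0,0,0,0.002,-0.033,0.002,0,0,0,0.002,-0.033,0.002,0,0,0,0.002,-0.033,0.002,0,0,0,0.002,-0.033,0.002,0,0,0,0.002,-0.033,0,0,0,0,0.002,-0.033,0,0,0,0,0.002,-0.03,0,0,0,0,0.001,-0.015,0,0,0,0,0,0,0,0,0,0,0,0,0,0,0,0]

```text
time_s: 24.88
position: [0.542, -0.0511, 0.2251]
orientation: [0.026, 1.0, 0.001, 0.0]
force: [-1.2, 0.6, -2.3]
grip_width: 0.0516
```

```bash
python3 -c "
from h import *
st(.543,-.0625,.144,87)"
```

```text
t 24.88 p [ 0.542  -0.0511  0.2251] jaw 87.04 z [ 1.0e-04  1.4e-03 -1.0e+00] w 0.0516 F [-1.2  0.6 -2.3] T [-0.02  0.   -0.  ] q [-0.09  0.21 -0.19  1.16  0.   -0.04]
d [ 0.001  -0.0114 -0.0811] dja -0.04 tilt [-0.08  0.01  0.  ]
```

jog_arm:
  plan: [-0.001,-0.006,-0.015,0,0,0,-0.001,-0.005,-0.02,0,0,0,0,0,-0.015,0,0,0,0,0,-0.01,0,0,0,0,0,0,0,0,0]

```text
time_s: 25.3
position: [0.5398, -0.0584, 0.1637]
orientation: [0.024, 1.0, 0.002, 0.001]
force: [-0.7, 0.2, -2.1]
grip_width: 0.0517
```

```bash
python3 -c "
from h import *
st(.543,-.0625,.144,87)"
```

```text
t 25.3 p [ 0.5398 -0.0584  0.1637] jaw 87.25 z [ 0.0014  0.0034 -1.    ] w 0.0517 F [-0.7  0.2 -2.1] T [-0.03 -0.03 -0.01] q [-0.11  0.24 -0.3   1.03  0.   -0.06]
d [ 0.0032 -0.0041 -0.0197] dja -0.25 tilt [-0.2   0.08  0.  ]
```

Force reads about −2.1 N, so this is probably a full-weight cup.

jog_arm:
  plan: [0.003,-0.004,-0.008,-0.2,0,0,0,0,-0.008,0,0,0,0,0,0,0,0,0]

```text
time_s: 25.55
position: [0.5434, -0.0607, 0.1472]
orientation: [0.023, 1.0, 0.0, 0.001]
force: [-0.9, 0.8, -2.7]
grip_width: 0.0513
```

```bash
python3 -c "
from h import *
st(.543,-.0625,.144,87)"
```

```text
t 25.55 p [ 0.5434 -0.0607  0.1472] jaw 87.42 z [ 1.9e-03  1.0e-04 -1.0e+00] w 0.0513 F [-0.9  0.8 -2.7] T [ 0.03  0.07 -0.05] q [-0.11  0.26 -0.31  0.99  0.   -0.07]
d [-0.0004 -0.0018 -0.0032] dja -0.42 tilt [-0.    0.11  0.  ]
```

jog_arm:
  plan: [0,-0.0015,-0.002,0,0,0,0,0,-0.0005,0,0,0,0,0,0,0,0,0]

```text
time_s: 25.8
position: [0.5443, -0.0619, 0.1451]
orientation: [0.022, 1.0, 0.0, 0.002]
force: [0.1, -0.6, -1.7]
grip_width: 0.0511
```

```bash
python3 -c "
from h import *
st(.543,-.0625,.144,87)
s=save('scene','s10')
cv2.imwrite('pics/z10.png',cv2.resize(s[130:230,230:330],(600,600),interpolation=cv2.INTER_CUBIC))"
```

```text
t 25.8 p [ 0.5443 -0.0619  0.1451] jaw 87.46 z [ 0.003  0.    -1.   ] w 0.0511 F [ 0.1 -0.6 -1.7] T [ 0.02 -0.05 -0.03] q [-0.11  0.26 -0.32  0.99  0.   -0.07]
d [-0.0013 -0.0006 -0.0011] dja -0.46 tilt [-0.    0.17  0.  ]
```

View pics/z10.png

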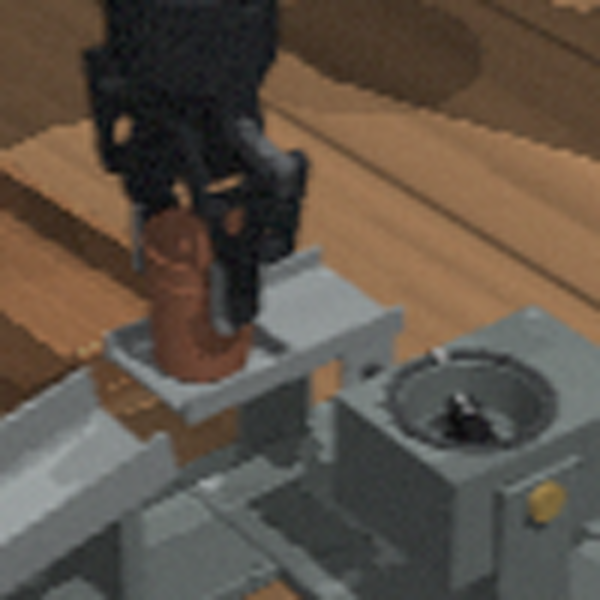

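jog_arm:
  plan: [-0.0015,0,-0.001,0,0,0,0,0,0,0,0,0]

```text
time_s: 26.02
position: [0.5432, -0.0621, 0.1448]
orientation: [0.022, 1.0, -0.0, 0.002]
force: [-0.3, 1.0, -2.7]
grip_width: 0.0517
```

jog_arm:
  plan: [0,0,0,0,0,0,0,0,0,0,0,0,0,0,0,0,0,0]
  claw: -1

```text
time_s: 26.27
position: [0.544, -0.0623, 0.1461]
orientation: [0.022, 1.0, -0.0, 0.003]
force: [-0.5, -0.5, -0.5]
grip_width: 0.0846
```

```bash
python3 -c "
from h import *
st(.543,-.0625,.144,87)
s=save('scene','s11')
cv2.imwrite('pics/z11.png',cv2.resize(s[130:230,230:330],(400,400),interpolation=cv2.INTER_CUBIC))"
```

```text
t 26.27 p [ 0.544  -0.0623  0.1461] jaw 87.43 z [ 6.6e-03 -4.0e-04 -1.0e+00] w 0.0846 F [-0.5 -0.5 -0.5] T [ 0.    0.01 -0.03] q [-0.11  0.26 -0.32  0.99  0.   -0.07]
d [-0.001  -0.0002 -0.0021] dja -0.43 tilt [0.02 0.38 0.  ]
```

View pics/z11.png

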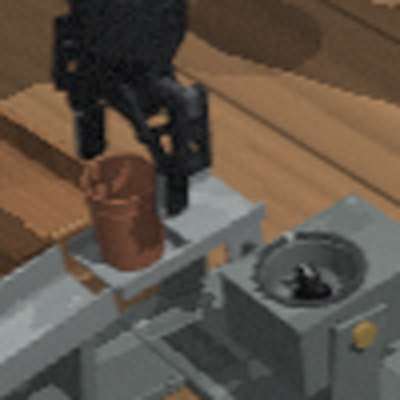

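Already tipping. I'll rise straight up and wait.

jog_arm:
  plan: [0,0,0.015,0,0,0,0,0,0.03,0,0,0,0,0,0.03,0,0,0,0,0,0.02,0,0,0,0,0,0,0,0,0,0,0,0,0,0,0,0,0,0,0,0,0,0,0,0,0,0,0,0,0,0,0,0,0,0,0,0,0,0,0,0,0,0,0,0,0,0,0,0,0,0,0,0,0,0,0,0,0,0,0,0,0,0,0,0,0,0,0,0,0,0,0,0,0,0,0]

```text
time_s: 27.65
position: [0.5398, -0.0618, 0.2389]
orientation: [0.022, 1.0, 0.0, -0.002]
force: [0.6, -0.1, -0.0]
grip_width: 0.0857
```

```bash
python3 -c "
from h import *
st(.543,-.0625,.144,87)
s=save('scene','s12')
import sc; sc.run()
cv2.imwrite('pics/z12.png',cv2.resize(s[100:320,150:430],(700,550),interpolation=cv2.INTER_CUBIC))"
```

```text
t 27.65 p [ 0.5398 -0.0618  0.2389] jaw 87.43 z [-3.1e-03  7.0e-04 -1.0e+00] w 0.0857 F [ 0.6 -0.1 -0. ] T [0.05 0.04 0.02] q [-0.11  0.21 -0.17  1.2   0.   -0.07]
d [ 0.0032 -0.0007 -0.0949] dja -0.43 tilt [-0.04 -0.18 -0.  ]
[0.5164 0.3834] 0.93 [376.0, 277.0, 403.0, 312.0] 0.93
[ 0.8098 -0.1067] 0.78 [160.0, 227.0, 185.0, 259.0] 0.79
[0.4402 0.2092] 0.94 [352.0, 232.0, 372.0, 260.0] 0.69
[ 0.4961 -0.3351] 0.86 [211.0, 155.0, 230.0, 180.0] 0.57
```

View pics/z12.png

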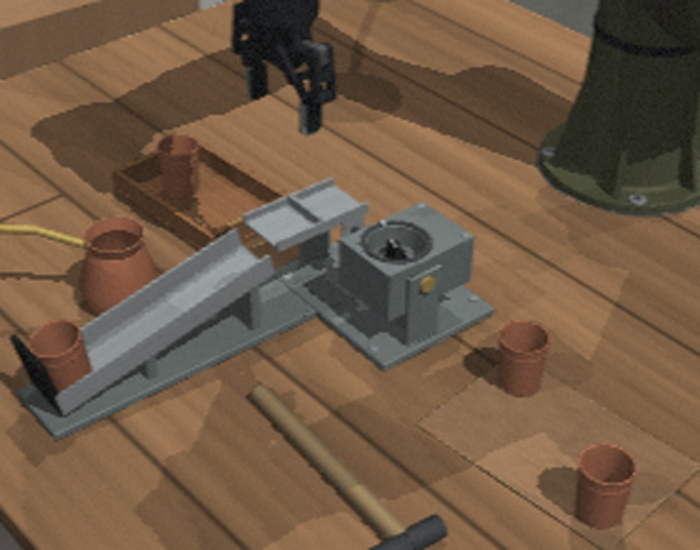

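The cup slid to the end of the lane at (57,355) in the crop, and the tray is back level. Next is the cup at (0.4397, 0.2087).

jog_arm:
  plan: [-0.012,0.033,0,0,0,0,-0.012,0.033,0,0,0,0,-0.012,0.033,0,0,0,0,-0.012,0.033,0,0,0,0,-0.012,0.033,0,0,0,0,-0.012,0.033,0,0,0,0,-0.012,0.033,0,0,0,0,-0.01,0.025,0,0,0,0,0,0.01,-0.02,0,0,0,0,0,-0.03,0,0,0,0,0,-0.03,0,0,0,0,0,-0.02,0,0,0,0,0,0,0,0,0]

```text
time_s: 28.88
position: [0.443, 0.2169, 0.1402]
orientation: [0.023, 1.0, 0.003, 0.005]
force: [-0.7, -0.3, -0.6]
grip_width: 0.0855
```

```bash
python3 -c "
from h import *
st(.4397,.2087,.031,87)"
```

```text
t 28.88 p [0.443  0.2169 0.1402] jaw 87.35 z [ 0.0102  0.0062 -0.9999] w 0.0855 F [-0.7 -0.3 -0.6] T [ 0.01  0.07 -0.04] q [ 0.45  0.16 -0.46  0.94  0.    0.5 ]
d [-0.0033 -0.0082 -0.1092] dja -0.35 tilt [-0.35  0.58  0.  ]
```

jog_arm:
  plan: [-0.005,-0.008,-0.02,-0.3,0.6,0,0,0,-0.02,0,0,0,-0.002,0,-0.025,0,0,0,0,0,-0.02,0,0,0,0,0,-0.01,0,0,0,0,0,0,0,0,0]

```text
time_s: 29.38
position: [0.4395, 0.21, 0.0479]
orientation: [0.023, 1.0, 0.002, 0.003]
force: [-0.8, -0.6, -0.1]
grip_width: 0.0859
```

```bash
python3 -c "
from h import *
st(.4397,.2087,.031,87)"
```

```text
t 29.38 p [0.4395 0.21   0.0479] jaw 87.31 z [ 0.0057  0.0037 -1.    ] w 0.0859 F [-0.8 -0.6 -0.1] T [-0.03  0.    0.07] q [ 0.45  0.26 -0.58  0.73  0.    0.49]
d [ 0.0002 -0.0013 -0.0169] dja -0.31 tilt [-0.21  0.33  0.  ]
```

jog_arm:
  plan: [-0.001,-0.001,-0.01,-0.2,0.3,0,0,0,-0.006,0,0,0,0,0,0,0,0,0]

```text
time_s: 29.63
position: [0.441, 0.2099, 0.0338]
orientation: [0.024, 1.0, 0.001, 0.002]
force: [0.3, -0.5, 0.5]
grip_width: 0.0853
```

jog_arm:
  plan: [0,0,0,0,0,0,0,0,0,0,0,0,0,0,0,0,0,0,0,0,0,0,0,0,0,0,0,0,0,0]
  claw: 1
  force: 25

```text
time_s: 30.05
position: [0.4431, 0.2105, 0.0363]
orientation: [0.024, 1.0, 0.001, 0.004]
force: [0.1, 0.5, -1.8]
grip_width: 0.0534
```

jog_arm:
  plan: [0,0,0.01,0,0,0,0,0,0.02,0,0,0,0,0,0.03,0,0,0,0,0,0.04,0,0,0,0,0,0.04,0,0,0,0,0,0.03,0,0,0,0,0,0,0,0,0]

```text
time_s: 30.63
position: [0.4378, 0.2086, 0.2156]
orientation: [0.024, 1.0, 0.001, 0.001]
force: [0.8, 0.2, 0.5]
grip_width: 0.053
```

```bash
python3 -c "
from h import *
st(.540,-.0625,.2,87)"
```

```text
t 30.63 p [0.4378 0.2086 0.2156] jaw 87.3 z [ 0.0014  0.0011 -1.    ] w 0.053 F [0.8 0.2 0.5] T [ 0.01 -0.09 -0.01] q [ 0.44  0.1  -0.34  1.12  0.    0.49]
d [ 0.1022 -0.2711 -0.0156] dja -0.3 tilt [-0.07  0.08  0.  ]
```

jog_arm:
  plan: [0.006,-0.018,0.003,0,0,0,0.0125,-0.033,0.003,0,0,0,0.0125,-0.033,0.003,0,0,0,0.0125,-0.033,0.003,0,0,0,0.0125,-0.033,0.003,0,0,0,0.0125,-0.033,0.003,0,0,0,0.0125,-0.033,0.003,0,0,0,0.0125,-0.03,0.003,0,0,0,0.01,-0.02,0,0,0,0,0,0,0,0,0,0,0,0,0,0,0,0]

```text
time_s: 31.55
position: [0.5435, -0.0683, 0.2472]
orientation: [0.021, 1.0, 0.003, 0.005]
force: [0.4, 0.3, -1.3]
grip_width: 0.053
```

```bash
python3 -c "
from h import *
st(.5435,-.0625,.1455,87)"
```

```text
t 31.55 p [ 0.5435 -0.0683  0.2472] jaw 87.61 z [ 0.0106  0.0063 -0.9999] w 0.053 F [ 0.4  0.3 -1.3] T [0.01 0.04 0.05] q [-0.13  0.2  -0.16  1.2   0.01 -0.09]
d [-0.      0.0058 -0.1017] dja -0.61 tilt [-0.36  0.61  0.  ]
```

jog_arm:
  plan: [-0.001,0.005,-0.02,-0.3,0.6,-0.5,-0.001,0,-0.025,0,0,0,-0.001,0,-0.02,0,0,0,0,0,-0.01,0,0,0,0,0,0,0,0,0]

```text
time_s: 31.97
position: [0.5389, -0.0598, 0.171]
orientation: [0.024, 1.0, 0.001, 0.001]
force: [0.5, 0.2, -1.6]
grip_width: 0.0527
```

```bash
python3 -c "
from h import *
st(.5435,-.0625,.1455,87)"
```

```text
t 31.97 p [ 0.5389 -0.0598  0.171 ] jaw 87.21 z [ 0.0015  0.0023 -1.    ] w 0.0527 F [ 0.5  0.2 -1.6] T [-0.01  0.03 -0.01] q [-0.11  0.24 -0.29  1.04  0.   -0.06]
d [ 0.0046 -0.0027 -0.0255] dja -0.21 tilt [-0.13  0.09  0.  ]
```

jog_arm:
  plan: [0.0035,-0.0025,-0.008,-0.1,0,0,0,0,-0.01,0,0,0,0,0,-0.004,0,0,0,0,0,0,0,0,0]

```text
time_s: 32.3
position: [0.5434, -0.0607, 0.1492]
orientation: [0.023, 1.0, 0.0, 0.002]
force: [-0.3, 0.5, -1.0]
grip_width: 0.053
```

```bash
python3 -c "
from h import *
st(.5435,-.0625,.1455,87)
s=save('scene','s13')
cv2.imwrite('pics/z13.png',cv2.resize(s[130:230,230:330],(600,600),interpolation=cv2.INTER_CUBIC))"
```

```text
t 32.3 p [ 0.5434 -0.0607  0.1492] jaw 87.36 z [ 3.5e-03  6.0e-04 -1.0e+00] w 0.053 F [-0.3  0.5 -1. ] T [-0.01  0.02  0.01] q [-0.11  0.26 -0.31  1.    0.   -0.07]
d [ 0.0001 -0.0018 -0.0037] dja -0.36 tilt [-0.03  0.2   0.  ]
```

View pics/z13.png

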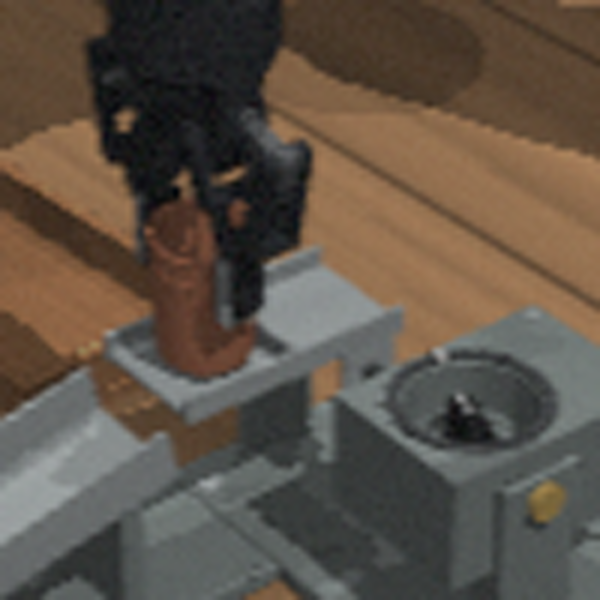

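jog_arm:
  plan: [0,-0.001,-0.0025,0,0.2,0,-0.0005,0,-0.001,0,0,0,0,0,0,0,0,0]

```text
time_s: 32.6
position: [0.544, -0.0621, 0.1471]
orientation: [0.023, 1.0, 0.0, 0.001]
force: [-0.9, 0.1, -1.2]
grip_width: 0.0533
```

jog_arm:
  plan: [0,0,0,0,0,0,0,0,0,0,0,0,0,0,0,0,0,0]
  claw: -1

```text
time_s: 32.85
position: [0.5448, -0.0624, 0.1481]
orientation: [0.023, 1.0, 0.0, 0.002]
force: [0.1, 0.8, 0.2]
grip_width: 0.085
```

jog_arm:
  plan: [0,0,0.015,0,0,0,0,0,0.03,0,0,0,0,0,0.03,0,0,0,0,0,0.02,0,0,0,0,0,0,0,0,0,0,0,0,0,0,0,0,0,0,0,0,0,0,0,0,0,0,0,0,0,0,0,0,0,0,0,0,0,0,0,0,0,0,0,0,0,0,0,0,0,0,0,0,0,0,0,0,0,0,0,0,0,0,0,0,0,0,0,0,0,0,0,0,0,0,0,0,0,0,0,0,0,0,0,0,0,0,0,0,0,0,0,0,0,0,0,0,0,0,0]

```text
time_s: 34.52
position: [0.5407, -0.062, 0.2415]
orientation: [0.024, 1.0, 0.001, -0.002]
force: [0.7, -0.6, -0.1]
grip_width: 0.0856
```

```bash
python3 -c "
from h import *
st(.543,-.0625,.144,87)
s=save('scene','s14')
import sc; sc.run()
cv2.imwrite('pics/z14.png',cv2.resize(s[100:320,150:430],(700,550),interpolation=cv2.INTER_CUBIC))"
```

```text
t 34.52 p [ 0.5407 -0.062   0.2415] jaw 87.31 z [-0.0049  0.0012 -1.    ] w 0.0856 F [ 0.7 -0.6 -0.1] T [-0.04 -0.05  0.02] q [-0.11  0.21 -0.16  1.21  0.   -0.07]
d [ 0.0023 -0.0005 -0.0975] dja -0.31 tilt [-0.07 -0.28 -0.  ]
[ 0.8084 -0.1144] 0.83 [161.0, 223.0, 183.0, 256.0] 0.95
[ 0.4449 -0.1854] 0.85 [256.0, 165.0, 274.0, 195.0] 0.87
[ 0.4951 -0.3383] 0.83 [212.0, 155.0, 231.0, 181.0] 0.76
[0.5168 0.3842] 0.93 [378.0, 279.0, 400.0, 311.0] 0.62
```

View pics/z14.png

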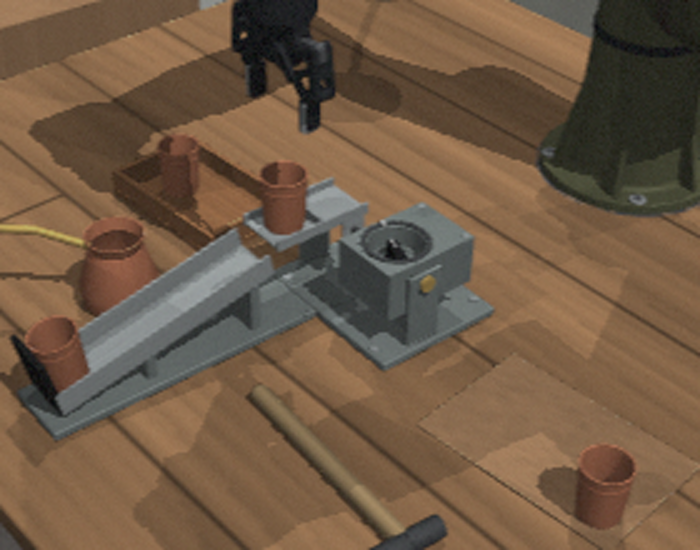

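```bash
python3 seat.py
```

```text
match (np.float64(0.903271692745377), 3)
cup on tray [ 0.5418 -0.0621] 0.9163079866092778
```

jog_arm:
  plan: [0,0,0,0,0,0,0,0,0,0,0,0,0,0,0,0,0,0,0,0,0,0,0,0,0,0,0,0,0,0,0,0,0,0,0,0,0,0,0,0,0,0,0,0,0,0,0,0,0,0,0,0,0,0,0,0,0,0,0,0,0,0,0,0,0,0]

```text
time_s: 35.68
position: [0.5406, -0.062, 0.2415]
orientation: [0.024, 1.0, 0.001, -0.003]
force: [-0.0, -0.0, -0.3]
grip_width: 0.0853
```

```bash
python3 seat.py; python3 -c "
from h import *
st(.542,-.0625,.145,87)"
```

```text
match (np.float64(0.8977485928705441), 1)
cup on tray [ 0.5421 -0.0626] 0.9216152019002375
t 35.78 p [ 0.5406 -0.062   0.2415] jaw 87.31 z [-0.0051  0.0012 -1.    ] w 0.0853 F [ 0.6 -0.4  0.4] T [0.03 0.03 0.  ] q [-0.11  0.21 -0.16  1.21  0.   -0.07]
d [ 0.0014 -0.0005 -0.0965] dja -0.31 tilt [-0.07 -0.29 -0.  ]
```

Still level after 3 s with the cup within about 1 mm of the seat, so it is thin. Regripping it.

jog_arm:
  plan: [0,0,-0.02,0,-0.2,0,0,0,-0.025,0,0,0,0,0,-0.02,0,0,0,0,0,-0.015,0,0,0,0,0,0,0,0,0]

```text
time_s: 36.2
position: [0.5422, -0.0622, 0.1607]
orientation: [0.024, 1.0, 0.0, 0.002]
force: [-0.8, 0.7, -0.1]
grip_width: 0.0853
```

```bash
python3 -c "
from h import *
st(.542,-.0625,.145,87)"
```

```text
t 36.2 p [ 0.5422 -0.0622  0.1607] jaw 87.3 z [ 4.1e-03  6.0e-04 -1.0e+00] w 0.0853 F [-0.8  0.7 -0.1] T [-0.02  0.09  0.01] q [-0.11  0.25 -0.3   1.02  0.   -0.07]
d [-0.0002 -0.0003 -0.0157] dja -0.3 tilt [-0.03  0.23  0.  ]
```

jog_arm:
  plan: [-0.001,0,-0.01,0,0.2,0,0,0,-0.006,0,0,0,0,0,0,0,0,0]

```text
time_s: 36.45
position: [0.5414, -0.0622, 0.1445]
orientation: [0.023, 1.0, 0.0, 0.0]
force: [-0.1, 0.6, -0.6]
grip_width: 0.0857
```

jog_arm:
  plan: [0,0,0,0,0,0,0,0,0,0,0,0,0,0,0,0,0,0,0,0,0,0,0,0,0,0,0,0,0,0]
  claw: 1
  force: 25

```text
time_s: 36.87
position: [0.5433, -0.0624, 0.147]
orientation: [0.023, 1.0, 0.0, 0.002]
force: [0.1, 0.2, -0.8]
grip_width: 0.0528
```

jog_arm:
  plan: [0,0,0.01,0,0,0,0,0,0.02,0,0,0,0,0,0.03,0,0,0,0,0,0.01,0,0,0,0,0,0,0,0,0]

```text
time_s: 37.28
position: [0.5418, -0.0623, 0.2211]
orientation: [0.023, 1.0, 0.0, 0.001]
force: [-0.2, -0.1, -1.3]
grip_width: 0.0535
```

```bash
python3 -c "
from h import *
st(.495,-.239,.2,87)"
```

```text
t 37.28 p [ 0.5418 -0.0623  0.2211] jaw 87.31 z [ 2.4e-03  3.0e-04 -1.0e+00] w 0.0535 F [-0.2 -0.1 -1.3] T [-0.01 -0.05 -0.01] q [-0.11  0.21 -0.2   1.15  0.   -0.07]
d [-0.0468 -0.1767 -0.0211] dja -0.31 tilt [-0.02  0.14  0.  ]
```

jog_arm:
  plan: [-0.004,-0.015,0,0,0,0,-0.009,-0.033,0,0,0,0,-0.009,-0.033,0,0,0,0,-0.009,-0.033,0,0,0,0,-0.008,-0.032,0,0,0,0,-0.006,-0.02,0,0,0,0,0,0,0,0,0,0,0,0,0,0,0,0]

```text
time_s: 37.95
position: [0.4947, -0.2334, 0.2182]
orientation: [0.021, 1.0, 0.001, 0.002]
force: [0.4, 0.6, -0.6]
grip_width: 0.0532
```

```bash
python3 -c "
from h import *
st(.496,-.239,.12,87)"
```

```text
t 37.95 p [ 0.4947 -0.2334  0.2182] jaw 87.56 z [ 0.0043  0.0013 -1.    ] w 0.0532 F [ 0.4  0.6 -0.6] T [-0.01 -0.01 -0.02] q [-0.44  0.22 -0.2   1.15  0.   -0.4 ]
d [ 0.0013 -0.0056 -0.0982] dja -0.56 tilt [-0.07  0.25  0.  ]
```

jog_arm:
  plan: [-0.001,-0.006,-0.02,0,0.2,0,0,-0.002,-0.03,0,0,0,0,-0.002,-0.035,0,0,0,0,-0.001,-0.03,0,0,0,0,0,-0.015,0,0,0,0,0,0,0,0,0]

```text
time_s: 38.45
position: [0.4952, -0.2405, 0.0832]
orientation: [0.019, 1.0, 0.001, 0.003]
force: [-0.8, 0.5, -0.9]
grip_width: 0.053
```

```bash
python3 -c "
from h import *
st(.496,-.239,.043,87)"
```

```text
t 38.45 p [ 0.4952 -0.2405  0.0832] jaw 87.77 z [ 0.0053  0.0014 -1.    ] w 0.053 F [-0.8  0.5 -0.9] T [0.07 0.04 0.08] q [-0.45  0.32 -0.39  0.85  0.   -0.42]
d [ 0.0008  0.0015 -0.0402] dja -0.77 tilt [-0.08  0.31  0.  ]
```

jog_arm:
  plan: [-0.001,0,-0.015,0,0.3,0,0,0,-0.015,0,0,0,0,0,-0.007,0,0,0,0,0,0,0,0,0]

```text
time_s: 38.78
position: [0.4952, -0.2369, 0.0457]
orientation: [0.017, 1.0, 0.001, -0.0]
force: [0.0, 0.6, -1.2]
grip_width: 0.0533
```

```bash
python3 -c "
from h import *
st(.496,-.239,.043,87)"
```

```text
t 38.78 p [ 0.4952 -0.2369  0.0457] jaw 88.03 z [-7.0e-04  2.8e-03 -1.0e+00] w 0.0533 F [ 0.   0.6 -1.2] T [-0.01 -0.01  0.01] q [-0.45  0.37 -0.43  0.78  0.   -0.41]
d [ 0.0008 -0.0021 -0.0027] dja -1.03 tilt [-0.16 -0.04 -0.  ]
```

jog_arm:
  plan: [0,-0.001,-0.0025,-0.1,0,0,0,0,0,0,0,0]

```text
time_s: 38.95
position: [0.4963, -0.2375, 0.0446]
orientation: [0.017, 1.0, 0.0, 0.0]
force: [-0.2, -0.3, -1.2]
grip_width: 0.0528
```

jog_arm:
  plan: [0,0,0,0,0,0,0,0,0,0,0,0,0,0,0,0,0,0,0,0,0.01,0,0,0,0,0,0.02,0,0,0,0,0,0.03,0,0,0,0,0,0.04,0,0,0,0,0,0.04,0,0,0,0,0,0.02,0,0,0]
  claw: -0.65

```text
time_s: 39.7
position: [0.4934, -0.2363, 0.2134]
orientation: [0.017, 1.0, 0.001, -0.001]
force: [0.4, -0.0, 0.3]
grip_width: 0.0706
```

```bash
python3 -c "
from h import *
st(.517,.384,.2,87)
s=save('scene','s15')
import sc; sc.run()
cv2.imwrite('pics/z15.png',cv2.resize(s[100:320,150:430],(700,550),interpolation=cv2.INTER_CUBIC))"
```

```text
t 39.7 p [ 0.4934 -0.2363  0.2134] jaw 88.07 z [-0.0026  0.0021 -1.    ] w 0.0706 F [ 0.4 -0.   0.3] T [-0.02 -0.1  -0.  ] q [-0.45  0.22 -0.21  1.14  0.   -0.41]
d [ 0.0236  0.6203 -0.0134] dja -1.07 tilt [-0.12 -0.15 -0.  ]
[ 0.8083 -0.1131] 0.85 [159.0, 226.0, 184.0, 258.0] 0.93
[0.5167 0.3836] 0.95 [377.0, 279.0, 406.0, 312.0] 0.72
[ 0.4898 -0.2448] 0.9 [233.0, 166.0, 250.0, 190.0] 0.64
[ 0.4966 -0.3364] 0.93 [212.0, 159.0, 228.0, 180.0] 0.58
[0.6965 0.2173] 0.18 [249.0, 255.0, 328.0, 331.0] 0.51
```

View pics/z15.png

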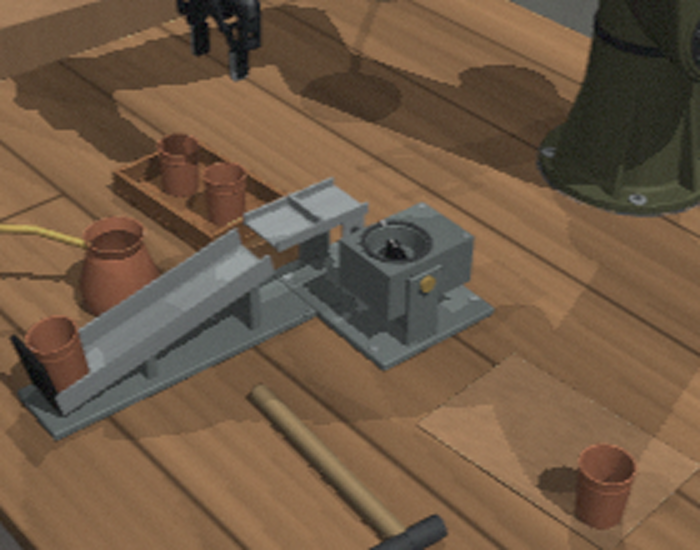

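jog_arm:
  plan: [0.0,0.02,0.002,0,0,0,0.001,0.039,0,0,0,0,0.001,0.039,0,0,0,0,0.001,0.039,0,0,0,0,0.001,0.039,0,0,0,0,0.001,0.039,0,0,0,0,0.001,0.039,0,0,0,0,0.001,0.039,0,0,0,0,0.001,0.039,0,0,0,0,0.001,0.039,0,0,0,0,0.001,0.039,0,0,0,0,0.001,0.039,0,0,0,0,0.001,0.039,0,0,0,0,0.001,0.039,0,0,0,0,0.001,0.039,0,0,0,0,0.001,0.03,0,0,0,0,0,0.015,0,0,0,0,0,0,0,0,0,0,0,0,0,0,0,0]
  claw: -1

```text
time_s: 41.43
position: [0.4887, 0.3984, 0.1935]
orientation: [0.02, 1.0, -0.005, -0.014]
force: [0.2, -0.0, 0.8]
grip_width: 0.0853
```

```bash
python3 sc.py; python3 -c "
from h import *
st(.516,.3835,.031,87)"
```

```text
[ 0.4895 -0.2464] 0.78 [235.0, 167.0, 246.0, 187.0] 0.79
[ 0.4986 -0.3332] 0.92 [212.0, 156.0, 232.0, 181.0] 0.78
[ 0.8088 -0.1137] 0.81 [160.0, 224.0, 185.0, 260.0] 0.73
[0.5165 0.3838] 0.94 [377.0, 276.0, 404.0, 314.0] 0.6
t 41.53 p [0.4889 0.3972 0.1938] jaw 87.59 z [-0.029  -0.0094 -0.9995] w 0.0854 F [0.6 0.4 0.9] T [ 0.   -0.02  0.02] q [0.68 0.41 0.01 1.19 0.01 0.72]
d [ 0.0271 -0.0137 -0.1628] dja -0.59 tilt [ 0.54 -1.66  0.  ]
```

jog_arm:
  plan: [0.013,-0.007,-0.01,0.5,-1.6,-0.5,0.011,-0.006,-0.02,0,0,0,0,0,-0.03,0,0,0,0,0,-0.025,0,0,0,0,0,-0.015,0,0,0,0,0,0,0,0,0]

```text
time_s: 42.03
position: [0.5159, 0.3738, 0.0932]
orientation: [0.031, 1.0, -0.0, 0.002]
force: [0.3, -0.1, -0.4]
grip_width: 0.0851
```

```bash
python3 -c "
from h import *
st(.516,.3835,.031,87)"
```

```text
t 42.03 p [0.5159 0.3738 0.0932] jaw 86.45 z [ 3.8e-03 -3.0e-04 -1.0e+00] w 0.0851 F [ 0.3 -0.1 -0.4] T [-0.1   0.1  -0.01] q [ 0.63  0.46 -0.16  0.95 -0.    0.69]
d [ 0.0001  0.0097 -0.0622] dja 0.55 tilt [0.01 0.22 0.  ]
```

jog_arm:
  plan: [-0.003,0.009,-0.01,0,0.2,0.5,0,0.001,-0.02,0,0,0,0,0.001,-0.02,0,0,0,0,0,-0.003,0,0,0,0,0,0,0,0,0]

```text
time_s: 42.45
position: [0.515, 0.3835, 0.0424]
orientation: [0.029, 1.0, 0.001, 0.002]
force: [-0.1, -0.2, 0.2]
grip_width: 0.0854
```

```bash
python3 -c "
from h import *
st(.516,.3835,.031,87)"
```

```text
t 42.45 p [0.515  0.3835 0.0424] jaw 86.71 z [ 0.0032  0.0026 -1.    ] w 0.0854 F [-0.1 -0.2  0.2] T [-0.01 -0.04  0.02] q [ 0.64  0.52 -0.2   0.85  0.    0.7 ]
d [ 0.001  -0.     -0.0114] dja 0.29 tilt [-0.15  0.18  0.  ]
```

jog_arm:
  plan: [0,0,-0.01,-0.1,0.2,0,0,0,-0.001,0,0,0,0,0,0,0,0,0]

```text
time_s: 42.7
position: [0.5165, 0.3847, 0.0337]
orientation: [0.029, 1.0, 0.002, 0.001]
force: [-0.0, 0.1, -1.4]
grip_width: 0.0856
```

jog_arm:
  plan: [0,0,0,0,0,0,0,0,0,0,0,0,0,0,0,0,0,0,0,0,0,0,0,0,0,0,0,0,0,0]
  claw: 1
  force: 25

```text
time_s: 43.12
position: [0.5178, 0.3854, 0.0363]
orientation: [0.029, 1.0, 0.002, 0.002]
force: [0.7, 0.6, -2.1]
grip_width: 0.0526
```

jog_arm:
  plan: [0,0,0.01,0,0,0,0,0,0.02,0,0,0,0,0,0.03,0,0,0,0,0,0.04,0,0,0,0,0,0.04,0,0,0,0,0,0.04,0,0,0,0,0,0.02,0,0,0]

```text
time_s: 43.7
position: [0.5099, 0.3801, 0.2392]
orientation: [0.029, 1.0, -0.003, -0.004]
force: [0.1, 1.0, -1.4]
grip_width: 0.0528
```

```bash
python3 -c "
from h import *
st(.542,-.0625,.2,87)"
```

```text
t 43.7 p [0.5099 0.3801 0.2392] jaw 86.73 z [-0.0091 -0.0048 -0.9999] w 0.0528 F [ 0.1  1.  -1.4] T [ 0.12 -0.11 -0.04] q [0.64 0.39 0.08 1.27 0.   0.7 ]
d [ 0.0321 -0.4426 -0.0392] dja 0.27 tilt [ 0.28 -0.52  0.  ]
```

jog_arm:
  plan: [0.003,-0.02,0,0.3,-0.5,0,0.003,-0.035,0.001,0,0,0,0.003,-0.035,0.001,0,0,0,0.003,-0.035,0.001,0,0,0,0.003,-0.035,0.001,0,0,0,0.003,-0.035,0.001,0,0,0,0.003,-0.035,0.001,0,0,0,0.003,-0.035,0.001,0,0,0,0.003,-0.035,0.001,0,0,0,0.003,-0.035,0.001,0,0,0,0.003,-0.035,0,0,0,0,0.002,-0.035,0,0,0,0,0.001,-0.02,0,0,0,0,0,-0.01,0,0,0,0,0,0,0,0,0,0,0,0,0,0,0,0]

```text
time_s: 45.03
position: [0.5449, -0.0692, 0.2705]
orientation: [0.026, 1.0, 0.007, 0.011]
force: [0.2, 0.3, -1.7]
grip_width: 0.0525
```

```bash
python3 -c "
from h import *
st(.5425,-.0625,.1455,87)"
```

```text
t 45.03 p [ 0.5449 -0.0692  0.2705] jaw 87.04 z [ 0.0226  0.0133 -0.9997] w 0.0525 F [ 0.2  0.3 -1.7] T [-0.    0.05 -0.04] q [-0.14  0.19 -0.12  1.24  0.02 -0.08]
d [-0.0024  0.0067 -0.125 ] dja -0.04 tilt [-0.76  1.3   0.  ]
```

jog_arm:
  plan: [-0.003,0.006,-0.02,-0.7,1.3,0,-0.001,0,-0.03,0,0,0,-0.001,0,-0.03,0,0,0,0,0,-0.015,0,0,0,0,0,0,0,0,0]

```text
time_s: 45.45
position: [0.5393, -0.0546, 0.1709]
orientation: [0.022, 1.0, 0.001, -0.0]
force: [0.1, 0.0, -1.3]
grip_width: 0.0532
```

```bash
python3 -c "
from h import *
st(.5425,-.0625,.1455,87)"
```

```text
t 45.45 p [ 0.5393 -0.0546  0.1709] jaw 87.47 z [-3.0e-04  1.9e-03 -1.0e+00] w 0.0532 F [ 0.1  0.  -1.3] T [0.04 0.08 0.  ] q [-0.1   0.24 -0.29  1.05  0.   -0.06]
d [ 0.0032 -0.0079 -0.0254] dja -0.47 tilt [-0.11 -0.02 -0.  ]
```

jog_arm:
  plan: [0.0025,-0.007,-0.006,-0.1,0,0,0,-0.001,-0.01,0,0,0,0,0,-0.005,0,0,0,0,0,0,0,0,0]

```text
time_s: 45.78
position: [0.5417, -0.0589, 0.1476]
orientation: [0.019, 1.0, 0.0, -0.001]
force: [-0.7, -0.3, -2.4]
grip_width: 0.0528
```

```bash
python3 -c "
from h import *
st(.5425,-.0625,.1455,87)
s=save('scene','s16')
cv2.imwrite('pics/z16.png',cv2.resize(s[130:230,230:330],(600,600),interpolation=cv2.INTER_CUBIC))"
```

```text
t 45.78 p [ 0.5417 -0.0589  0.1476] jaw 87.83 z [-2.9e-03  6.0e-04 -1.0e+00] w 0.0528 F [-0.7 -0.3 -2.4] T [-0.01  0.03 -0.01] q [-0.11  0.26 -0.31  1.    0.   -0.07]
d [ 0.0008 -0.0036 -0.0021] dja -0.83 tilt [-0.03 -0.17 -0.  ]
```

View pics/z16.png

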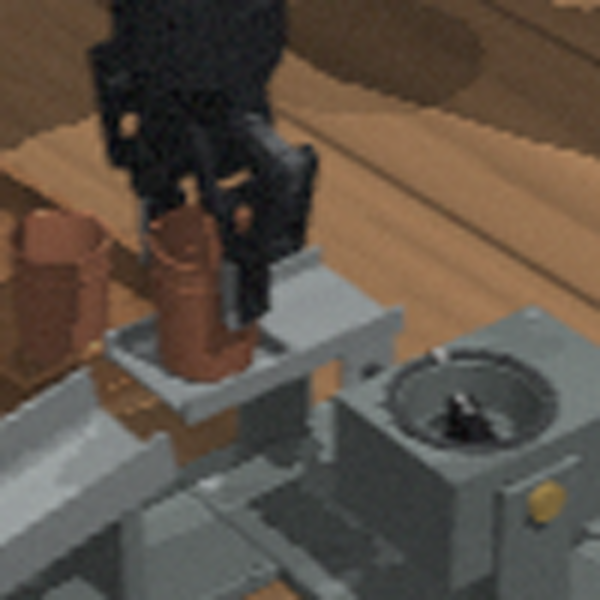

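jog_arm:
  plan: [0,-0.003,0,0,-0.1,0,0,0,-0.0015,0,0,0,0,0,0,0,0,0]

```text
time_s: 46.08
position: [0.5433, -0.0625, 0.1483]
orientation: [0.019, 1.0, 0.0, 0.001]
force: [-0.8, 0.8, -1.6]
grip_width: 0.0529
```

```bash
python3 -c "
from h import *
st(.5425,-.0625,.1455,87)"
```

```text
t 46.08 p [ 0.5433 -0.0625  0.1483] jaw 87.8 z [ 2.5e-03  3.0e-04 -1.0e+00] w 0.0529 F [-0.8  0.8 -1.6] T [-0.    0.07 -0.02] q [-0.11  0.26 -0.31  0.99  0.   -0.08]
d [-0.0008 -0.     -0.0028] dja -0.8 tilt [-0.01  0.15  0.  ]
```

jog_arm:
  plan: [0,0,0,0,0,0,0,0,0,0,0,0,0,0,0,0,0,0]
  claw: -1

```text
time_s: 46.33
position: [0.5447, -0.0631, 0.1502]
orientation: [0.02, 1.0, -0.0, 0.003]
force: [0.0, -0.4, 0.1]
grip_width: 0.0846
```

jog_arm:
  plan: [0,0,0.015,0,0,0,0,0,0.03,0,0,0,0,0,0.03,0,0,0,0,0,0.02,0,0,0,0,0,0,0,0,0,0,0,0,0,0,0,0,0,0,0,0,0,0,0,0,0,0,0,0,0,0,0,0,0,0,0,0,0,0,0,0,0,0,0,0,0,0,0,0,0,0,0,0,0,0,0,0,0,0,0,0,0,0,0,0,0,0,0,0,0,0,0,0,0,0,0,0,0,0,0,0,0,0,0,0,0,0,0,0,0,0,0,0,0,0,0,0,0,0,0]

```text
time_s: 48.0
position: [0.5412, -0.0629, 0.2445]
orientation: [0.02, 1.0, 0.0, -0.0]
force: [0.3, -0.1, -0.5]
grip_width: 0.085
```

```bash
python3 -c "
from h import *
st(.4724,.0465,.16,-19)
s=save('scene','s17')
cv2.imwrite('pics/z17.png',cv2.resize(s[100:320,150:430],(700,550),interpolation=cv2.INTER_CUBIC))"
```

```text
t 48.0 p [ 0.5412 -0.0629  0.2445] jaw 87.72 z [-9.e-04  7.e-04 -1.e+00] w 0.085 F [ 0.3 -0.1 -0.5] T [-0.01 -0.   -0.01] q [-0.12  0.21 -0.16  1.21  0.   -0.08]
d [-0.0688  0.1094 -0.0845] dja 73.28 tilt [-0.04 -0.05 -0.  ]
```

View pics/z17.png

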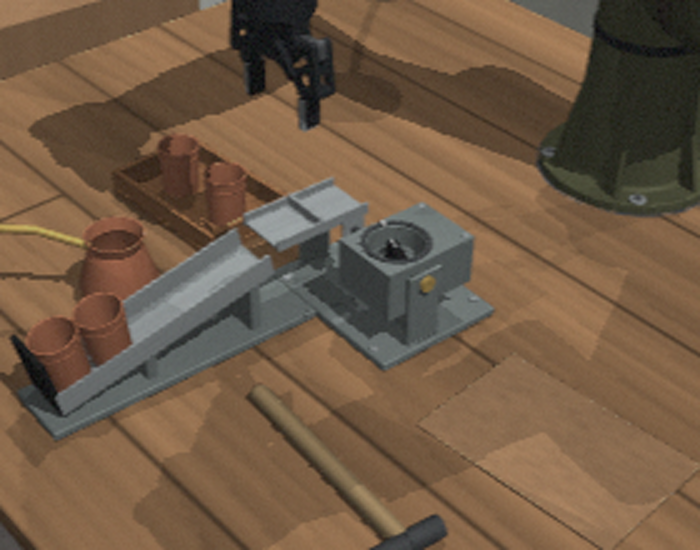

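All four cups are sorted: two are in the lane at (57,350) and (102,325), two are upright in the rework tray, and the sheet is empty. Next is the knob.

jog_arm:
  plan: [-0.0045,0.007,0,0,0,-7.1,-0.0045,0.007,0,0,0,-7.1,-0.0045,0.007,0,0,0,-7.1,-0.0045,0.007,0,0,0,-7.1,-0.0045,0.007,0,0,0,-7.1,-0.0045,0.007,0,0,0,-7.1,-0.0045,0.007,0,0,0,-7.1,-0.0045,0.007,0,0,0,-7.1,-0.0045,0.007,0,0,0,-7.1,-0.0045,0.007,0,0,0,-7.1,-0.0045,0.007,-0.01,0,0,-7.1,-0.0045,0.007,-0.01,0,0,-7.1,-0.0045,0.007,-0.01,0,0,-7.1,-0.0045,0.007,-0.01,0,0,-7.1,-0.0045,0.007,-0.01,0,0,-7.1,0,0,0,0,0,0,0,0,0,0,0,0]
  claw: 0.47

```text
time_s: 49.47
position: [0.4718, 0.0462, 0.1948]
orientation: [0.819, 0.574, 0.001, 0.002]
force: [0.8, 0.4, 1.1]
grip_width: 0.0226
```

```bash
python3 -c "
from h import *
st(.4724,.0463,.16,-19.5)"
```

```text
t 49.47 p [0.4718 0.0462 0.1948] jaw -19.91 z [ 0.0041 -0.0026 -1.    ] w 0.0226 F [0.8 0.4 1.1] T [-0.03 -0.04 -0.01] q [ 0.1   0.09 -0.4   1.07 -0.    2.02]
d [ 0.0006  0.0001 -0.0348] dja 0.41 tilt [0.15 0.23 0.  ]
```

jog_arm:
  plan: [0,0,-0.02,0.1,0.2,0.4,0,0,-0.02,0,0,0,0,0,-0.02,0,0,0,0,0,0,0,0,0]

```text
time_s: 49.8
position: [0.4758, 0.0453, 0.1371]
orientation: [0.813, 0.583, 0.003, 0.003]
force: [-1.3, -0.3, 1.0]
grip_width: 0.0228
```

```bash
python3 -c "
from h import *
st(.4724,.0463,.16,-19.5)"
```

```text
t 49.8 p [0.4758 0.0453 0.1371] jaw -18.72 z [ 8.3e-03 -7.0e-04 -1.0e+00] w 0.0228 F [-1.3 -0.3  1. ] T [-0.02  0.08 -0.04] q [ 0.1   0.14 -0.49  0.93 -0.    1.99]
d [-0.0034  0.001   0.0229] dja -0.78 tilt [0.04 0.48 0.  ]
```

jog_arm:
  plan: [-0.0035,0.001,-0.006,0,0.5,-0.7,0,0,-0.006,0,0,0,0,0,0,0,0,0]

```text
time_s: 50.05
position: [0.474, 0.0457, 0.1268]
orientation: [0.816, 0.579, 0.0, 0.001]
force: [1.3, -0.3, 0.0]
grip_width: 0.0226
```

```bash
python3 -c "
from h import *
st(.4724,.0463,.16,-19.5)"
```

```text
t 50.05 p [0.474  0.0457 0.1268] jaw -19.29 z [ 1.2e-03 -8.0e-04 -1.0e+00] w 0.0226 F [ 1.3 -0.3  0. ] T [ 0.02  0.02 -0.02] q [ 0.1   0.15 -0.5   0.91 -0.    2.  ]
d [-0.0016  0.0006  0.0332] dja -0.21 tilt [0.05 0.07 0.  ]
```

jog_arm:
  plan: [-0.0016,0.0005,0,0,0,0,0,0,0,0,0,0,0,0,-0.007,0,0,0,0,0,-0.007,0,0,0,0,0,-0.007,0,0,0,0,0,0,0,0,0]

```text
time_s: 50.55
position: [0.4749, 0.0464, 0.1071]
orientation: [0.815, 0.579, 0.003, 0.002]
force: [-1.5, -0.3, -0.2]
grip_width: 0.0224
```

```bash
python3 -c "
from h import *
st(.4724,.0463,.0955,-19.5)"
```

```text
t 50.55 p [0.4749 0.0464 0.1071] jaw -19.2 z [ 7.e-03 -4.e-04 -1.e+00] w 0.0224 F [-1.5 -0.3 -0.2] T [ 0.03  0.03 -0.03] q [ 0.1   0.17 -0.53  0.86 -0.    2.  ]
d [-0.0025 -0.0001 -0.0116] dja -0.3 tilt [0.02 0.4  0.  ]
```

jog_arm:
  plan: [-0.0022,0,0,0,0.4,0,0,0,0,0,0,0,0,0,-0.006,0,0,0,0,0,-0.004,0,0,0,0,0,0,0,0,0]

```text
time_s: 50.97
position: [0.472, 0.0464, 0.0955]
orientation: [0.815, 0.579, -0.001, -0.0]
force: [-1.2, 0.0, -0.2]
grip_width: 0.0224
```

```bash
python3 -c "
from h import *
st(.4724,.0463,.0955,-19.5)"
```

```text
t 50.97 p [0.472  0.0464 0.0955] jaw -19.19 z [-2.e-03 -5.e-04 -1.e+00] w 0.0224 F [-1.2  0.  -0.2] T [ 0.05 -0.02  0.02] q [ 0.1   0.18 -0.54  0.84 -0.    2.  ]
d [ 0.0004 -0.0001  0.    ] dja -0.31 tilt [ 0.03 -0.11  0.  ]
```

jog_arm:
  plan: [0,0,0,0,0,0,0,0,0,0,0,0,0,0,0,0,0,0,0,0,0,0,0,0]
  claw: 1
  force: 25

```text
time_s: 51.3
position: [0.4723, 0.0462, 0.0954]
orientation: [0.815, 0.579, -0.001, -0.0]
force: [0.8, 0.3, -1.3]
grip_width: 0.0111
```

jog_arm:
  plan: [0,0,0,0,0,4,0,0,0,0,0,6,0,0,0,0,0,6,0,0,0,0,0,6,0,0,0,0,0,6,0,0,0,0,0,6,0,0,0,0,0,6,0,0,0,0,0,6,0,0,0,0,0,4,0,0,0,0,0,0]

```text
time_s: 52.13
position: [0.4722, 0.0462, 0.0954]
orientation: [0.475, 0.88, -0.001, 0.0]
force: [0.2, -0.3, -1.1]
grip_width: 0.011
```

```bash
python3 -c "
from h import *
st(.4722,.0463,.0955,45)"
```

```text
t 52.13 p [0.4722 0.0462 0.0954] jaw 33.24 z [-2.0e-04 -1.6e-03 -1.0e+00] w 0.011 F [ 0.2 -0.3 -1.1] T [-0.   -0.1   0.03] q [ 0.1   0.18 -0.55  0.84 -0.    1.09]
d [-0.      0.0001  0.0001] dja 11.76 tilt [ 0.09 -0.01  0.  ]
```

Now small steps, watching for stop torque.

jog_arm:
  plan: [0,0,0,0,0,4,0,0,0,0,0,4,0,0,0,0,0,0]

```text
time_s: 52.38
position: [0.4722, 0.0462, 0.0954]
orientation: [0.413, 0.911, -0.001, 0.0]
force: [0.2, 0.9, -0.9]
grip_width: 0.0116
```

```bash
python3 -c "
from h import *
st(.4722,.0463,.0955,45)"
```

```text
t 52.38 p [0.4722 0.0462 0.0954] jaw 41.21 z [ 1.0e-04 -1.6e-03 -1.0e+00] w 0.0116 F [ 0.2  0.9 -0.9] T [-0.02 -0.11  0.05] q [ 0.1   0.18 -0.55  0.84 -0.    0.95]
d [-0.      0.0001  0.0001] dja 3.79 tilt [0.09 0.01 0.  ]
```

jog_arm:
  plan: [0,0,0,0,0,4,0,0,0,0,0,4]

```text
time_s: 52.55
position: [0.4722, 0.0461, 0.0954]
orientation: [0.35, 0.937, -0.001, 0.0]
force: [0.1, 0.0, -1.0]
grip_width: 0.0112
```

```bash
python3 -c "
from h import *
st(.4722,.0463,.0955,45)"
```

```text
t 52.55 p [0.4722 0.0461 0.0954] jaw 49.0 z [ 4.0e-04 -1.7e-03 -1.0e+00] w 0.0112 F [ 0.1  0.  -1. ] T [-0.1  -0.09 -0.07] q [ 0.1   0.18 -0.55  0.84 -0.    0.81]
d [-0.      0.0002  0.0001] dja -4.0 tilt [0.1  0.02 0.  ]
```

jog_arm:
  plan: [0,0,0,0,0,4,0,0,0,0,0,4]

```text
time_s: 52.72
position: [0.4723, 0.0461, 0.0954]
orientation: [0.284, 0.959, -0.001, 0.001]
force: [1.4, 1.0, -1.9]
grip_width: 0.0111
```

```bash
python3 -c "
from h import *
st(.4722,.0463,.0955,45)"
```

```text
t 52.72 p [0.4723 0.0461 0.0954] jaw 56.95 z [ 7.0e-04 -1.6e-03 -1.0e+00] w 0.0111 F [ 1.4  1.  -1.9] T [-0.08 -0.11 -0.07] q [ 0.1   0.18 -0.55  0.84 -0.    0.68]
d [-0.0001  0.0002  0.0001] dja -11.95 tilt [0.09 0.04 0.  ]
```

jog_arm:
  plan: [0,0,0,0,0,4,0,0,0,0,0,4]

```text
time_s: 52.88
position: [0.4723, 0.0461, 0.0954]
orientation: [0.217, 0.976, -0.001, 0.001]
force: [1.2, 0.7, -0.1]
grip_width: 0.0114
```

```bash
python3 -c "
from h import *
st()"
```

```text
t 52.88 p [0.4723 0.0461 0.0954] jaw 64.91 z [ 9.0e-04 -1.5e-03 -1.0e+00] w 0.0114 F [ 1.2  0.7 -0.1] T [-0.07 -0.04 -0.11] q [ 0.1   0.18 -0.55  0.84 -0.    0.54]
```

jog_arm:
  plan: [0,0,0,0,0,4,0,0,0,0,0,4]

```text
time_s: 53.05
position: [0.4722, 0.0461, 0.0954]
orientation: [0.149, 0.989, -0.001, 0.001]
force: [0.2, -0.3, -0.4]
grip_width: 0.0114
```

```bash
python3 -c "
from h import *
st()"
```

```text
t 53.05 p [0.4722 0.0461 0.0954] jaw 72.87 z [ 0.0011 -0.0014 -1.    ] w 0.0114 F [ 0.2 -0.3 -0.4] T [-0.07 -0.1  -0.1 ] q [ 0.1   0.18 -0.55  0.84 -0.    0.4 ]
```

jog_arm:
  plan: [0,0,0,0,0,4,0,0,0,0,0,4]

```text
time_s: 53.22
position: [0.4722, 0.0461, 0.0954]
orientation: [0.08, 0.997, -0.001, 0.001]
force: [1.4, 0.7, -1.3]
grip_width: 0.0113
```

```bash
python3 -c "
from h import *
st()"
```

```text
t 53.22 p [0.4722 0.0461 0.0954] jaw 80.83 z [ 0.0013 -0.0012 -1.    ] w 0.0113 F [ 1.4  0.7 -1.3] T [-0.06 -0.02 -0.03] q [ 0.1   0.18 -0.55  0.84 -0.    0.26]
```

jog_arm:
  plan: [0,0,0,0,0,4,0,0,0,0,0,4]

```text
time_s: 53.38
position: [0.4723, 0.0461, 0.0954]
orientation: [0.011, 1.0, -0.0, 0.001]
force: [0.9, -0.1, -0.2]
grip_width: 0.0112
```

```bash
python3 -c "
from h import *
st()
s=save('scene','s18')
cv2.imwrite('pics/z18.png',cv2.resize(s[160:240,270:350],(640,640),interpolation=cv2.INTER_CUBIC))"
```

```text
t 53.38 p [0.4723 0.0461 0.0954] jaw 88.77 z [ 0.0016 -0.001  -1.    ] w 0.0112 F [ 0.9 -0.1 -0.2] T [-0.06 -0.08 -0.47] q [ 0.1   0.18 -0.55  0.84 -0.    0.12]
```

View pics/z18.png

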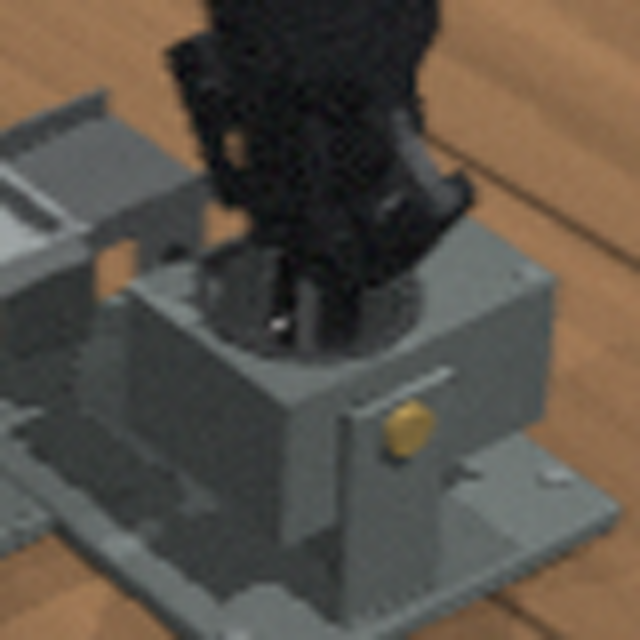

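Torque jumped to −0.47 N·m at jaw ≈ 87–89°, meaning the pointer lies along the weigher's +x. That is the stop, so I'll release and lift.

jog_arm:
  plan: [0,0,0,0,0,0,0,0,0,0,0,0,0,0,0,0,0,0,0,0,0.01,0,0,0,0,0,0.015,0,0,0,0.001,0,0.03,0,0,0,0.001,0,0.04,0,0,0,0,0,0.02,0,0,0]
  claw: 0.47

```text
time_s: 54.1
position: [0.4683, 0.0457, 0.2119]
orientation: [0.018, 1.0, -0.001, -0.005]
force: [0.7, -0.4, -0.1]
grip_width: 0.0227
```

jog_arm:
  plan: [0,0.03,0.01,0,0,0,0,0.04,0,0,0,0,0,0.04,0,0,0,0,0,0.04,0,0,0,0,0,0.04,0,0,0,0,0,0.04,0,0,0,0,0,0.04,0,0,0,0,0,0.03,0,0,0,0,0,0,0,0,0,0]

```text
time_s: 54.85
position: [0.4713, 0.3586, 0.24]
orientation: [0.028, 1.0, 0.003, 0.005]
force: [0.3, -0.3, -0.1]
grip_width: 0.0226
```

```bash
python3 -c "
from h import *
st()
t=save('top','t19');s=save('scene','s19')
from ang import rect
a=rect('top',t,(.4725,.0473),.112)[0]; b=cv2.resize(s[165:225,280:340],(400,400),interpolation=cv2.INTER_CUBIC)
cv2.imwrite('pics/r19.png',np.hstack([a,b]))
import cups; print(cups.find(.008))"
```

```text
t 54.85 p [0.4713 0.3586 0.24  ] jaw 86.8 z [ 0.0109  0.0053 -0.9999] w 0.0226 F [ 0.3 -0.3 -0.1] T [-0.04  0.01  0.  ] q [ 0.65  0.29 -0.07  1.21 -0.    0.71]
top [(0.88, [310, 111, 332, 138], 427), (0.75, [312, 93, 332, 116], 284), (0.75, [401, 213, 425, 238], 352), (0.61, [369, 217, 389, 236], 319)]
scene [(0.92, [162, 225, 184, 258], 499), (0.76, [177, 216, 199, 246], 483), (0.75, [232, 166, 247, 192], 378), (0.63, [216, 156, 230, 180], 328)]
[([0.7784, -0.0727], [0.83, 0.35], 0.88), ([0.8311, -0.0828], [0.7, 0.41], 0.75), ([0.4977, -0.3294], [0.89, 0.85], 0.75), ([0.4953, -0.2368], [0.88, 0.92], 0.61)]
```

View pics/r19.png

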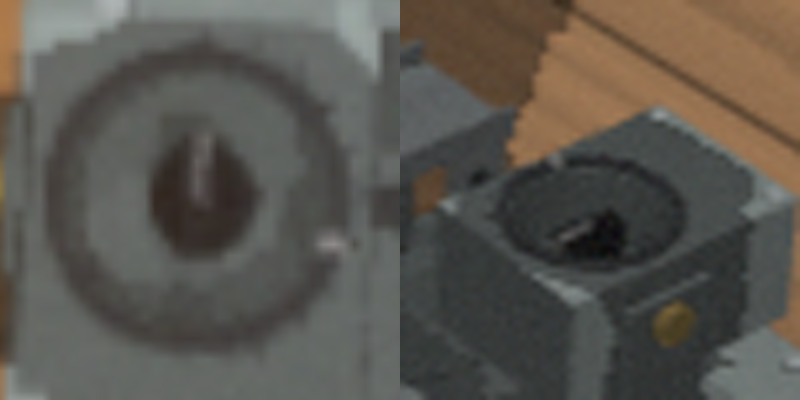

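View pics/t19.png

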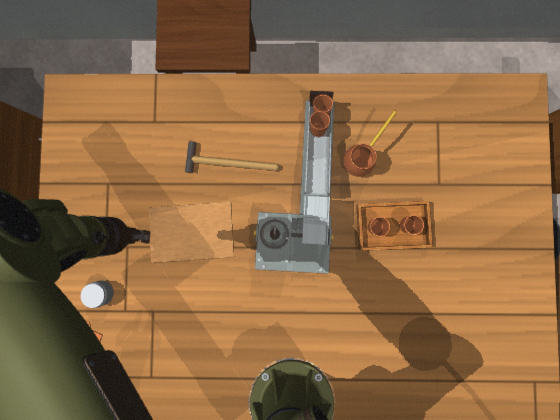

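The knob's line points straight up (downhill) from (200,200) to (206,137), which is the stop. Two cups are in the lane at (322,103) and (320,121), two are upright in the rework tray at (379,227) and (413,226), and the pot and hammer are unmoved. Handing in.

jog_arm:
  plan: [0,0,0,0,0,0,0,0,0,0,0,0]

```text
time_s: 55.22
position: [0.4718, 0.3495, 0.2403]
orientation: [0.032, 0.999, 0.001, 0.005]
force: [-0.4, -0.2, -0.5]
grip_width: 0.0227
```

```bash
python3 -c "
from h import *
print(ctrl.hand_in()); st()"
```

```text
the job is handed in; nothing more can be done
None
the job is handed in; nothing more can be done
```

The batch is weighed out and handed in at about 55 s. I set the trim knob to the tooth, then weighed all four cups present one at a time.

- **Full weight:** two cups tipped the tray and slid down the lane by themselves.
- **Thin:** two cups left the tray level for over 2 s and went upright into the rework tray.
- **Trim knob return:** I turned it anticlockwise until the wrist torque jumped to 0.47 N·m. The top picture then showed its line pointing straight downhill.

The last pictures showed two cups in the lane, two upright in the rework tray and the card sheet empty. They also showed the pot and hammer where they started.

- **Weaker check, knob setting:** the line and tooth agreed to within about 2–3° in the top view. The scene view was too coarse to confirm it better than a few degrees. After the turn back to the stop, the setting works out to about 1.85 rad, or a threshold near 122 g, between the thin and full weights.
- **Poor fit, lane cups:** the final fit of the two lane cups was loose (overlap 0.35–0.8) because its model assumes an upright cup at bench level, so I judged them by eye.

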